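File the terrazzo samples in the sloping tote

ROBOT

A 6-joint arm with a two-finger parallel gripper is mounted at the origin on the work surface. World frame = base frame: x ahead of the robot, y to its left, z up, the work surface at z = 0. Lengths are in mm, angles in rad, forces in N, time in s.
With the tool pointing down it reaches from about 275 to 1000 mm from the base axis. Payload 8.4 kg.
Tool frame: the origin (TCP) lies at the very end of the fingers, on their centre line; the grasp point (between the pads) lies 19 mm behind it (r.tcp_to_grasp is the distance from the TCP to the grasp point, in mm); z points along the fingers, y is the line along which they close (so a half turn about z gives the same grasp; the last joint's range is limited). The gripper opens to 85 mm and grips with 20 to 120 N. Pads are 22 mm wide; open, the fingers measure 114 mm over their backs; the gripper's body (76 mm by 85 mm) begins 54 mm behind the grasp point. The pads swing forward as they close: fully open they stand 13 mm farther back than shut.
Start: joints at [-1.173, 0.353, 1.633, -0, 1.155, -0.002], TCP at [243.27, -575.715, 231.281] pointing down, gripper open.
Joint ranges: [-2.63, 2.63], [-0.92, 2.1], [0.06, 2.66], [-1.3, 4.44], [0, 2.69], [-3.02, 3.02]. Speed limits (rad/s): [2.22, 2.22, 2.79, 3.14, 3.14, 3.14].

INTERFACE

Orientations are given as [roll, pitch, yaw] about the fixed x, y, z axes, in that order (R = Rz(yaw) Ry(pitch) Rx(roll)).
In Python, from rig import r gives the robot as it stands. The module is installed in compiled form; this text tells all that it offers.
- The arm moves only by the tool play_rows, never from a script. Its argument "rows" is a list of rows, each an object with "dp": the shift along the tool's x, y, z in units of 40 mm (1.0 is 40 mm), a list of three; "turn": the turn, a rotation vector about the tool's x, y, z in units of 6 degrees (1.0 is 6 degrees), a list of three; "fingers": the closure, from 0 (fully open) to 1 (shut). In form: [{"dp": [tx, ty, tz], "turn": [wx, wy, wz], "fingers": fingers}, ...]. A call has 1 to 5 rows; each row shifts and turns the commanded pose from where the row before left it, along the tool's axes as they then stand; what a row does not reach is not made up. A row lasts 1/12 s, in which the tool goes at most 41.7 mm and 7.16 degrees, less where a joint would pass 70% of its speed; a pose out of reach is approached as far as the arm can. A call is refused whole if a number of a shift passes 1 or a number of a turn 1, either way. A call with a gripper value outside its range is refused whole. The fingers move at their own pace and stop on an object; "force" is the grip in N (left out, the last holds). Time passes only in rows, so rows that do not move let the fingers close. It gives the time, the measured TCP pose, the force, the opening and the grip force at its end, in the units of the state.
- r.sense(): the state, without advancing time (a new reading comes with each control period).
- r.grab_frame(name): name is "side" or "top" or "wrist"; returns a dict with "pixels" (384x512x3 uint8, red, green, blue), "fx", "fy", "cx", "cy" (pixels), "pose" (4x4, takes a point from camera to world coordinates). Camera axes: x right, y down, z forward; pixel columns grow to the right and rows downward; lengths in mm; the calibration is good to about 2 mm. The wrist camera is an equidistant fisheye: a pixel r from the principal point sees the ray r / f radians off the axis. A picture is of the moment at which its call begins. There is no depth.
- r.sign_off(): hands the job in; it is judged then, once.
The state is a dict: "clock": time; "qpos": joint angles; "qvel": joint speeds; "joint_efforts": joint torques, N m; "eef_pos": TCP position; "tcp_rot": TCP orientation; "contact_force": force on the tool from outside, world axes, zero at the start; "wrist_torque": the same for the moment, N m; "opening": opening from 0.0 (shut) to 1.0 (fully open); "grasp_force": force on a finger pad.
Only numpy, scipy, OpenCV 4.12 (cv2) and the standard library are available. Lean on these libraries where they do the work, as an engineer would, in place of code of your own. Each camera call takes 0.05 s, during which the arm holds its last target. There are 200 camera calls.

TASK

File the three cast terrazzo samples in the divided tote, each in the compartment that fits its length and standing flat on the floor of it: the short block has been put in the long compartment by mistake, so move it to the short one, then put the long bar and the arch block from the table into theirs. The samples chip easily, so set them down rather than drop them, and leave the jars, tubs and tools on the table where they are.

Things in the scene. Friction and masses are not known exactly. Their poses are not given: they have to be found in the camera images.
- long_c (a point): Centre (half-way up, 30 mm above its underside) of the long bar: a plain straight block of pale terrazzo, 150 mm long, 44 mm wide, 60 mm high, about 0.55 kg, standing on the table. x along its length, y across its 44 mm width, z up out of its top. Either way round is the same. Friction and weight vary a little.
- arch_c (a point): Centre (30 mm above its underside) of the arch block: pale terrazzo, 110 mm long, 44 mm wide, 60 mm high, with an opening 50 mm long and 26 mm high through its lower middle (the top 34 mm is solid), about 0.38 kg, standing on the table. x along its length, y across its 44 mm width, z up out of its top. Either way round is the same.
- short_c (a point): Centre (30 mm above its underside) of the short block: a plain block of pale terrazzo, 70 mm long, 44 mm wide, 60 mm high, about 0.26 kg. It stands at the start in the long compartment of the tote, tilted with it, somewhere along its length and against its low wall. x along its length, y across its 44 mm width, z up out of its top. Either way round is the same.
- tote: Grey divided tote (252 x 148 mm, inner walls and rim 4 mm thick, 28 mm high), fixed on a stand so that it slopes 27 degrees down towards the robot. Origin: middle of its inner floor. x along its rows (to the robot's left), y down the slope, z square out of its floor, leaning back to the robot. Compartments are 10 mm longer and wider than their samples: held level, a sample does not go in.
- stand: Plywood stand of the tote, 262 x 150 mm, fixed. Origin: under its middle, on the table; x along the rows, y to the low side, z up; the tote's origin is 62 mm above it. Low row of the tote (y = +43 mm): short compartment at -x, long at +x. High row (y = -43 mm): middle compartment at -x, one with a cork sanding block 24 mm high at +x. Between the rows is a 24 mm channel with sticks.
- short_place (a point): Centre of the floor of the short compartment (80 mm along x, 54 mm along y, 28 mm deep), for the short block. A sample in it stands 32 mm above the walls; fingers fit beside it only above the walls; let go, it may slide a few mm to the low wall. Axes as the tote's: x along the row, y down the slope, z square out of the floor.
- long_place (a point): Centre of the floor of the long compartment (160 x 54 mm, 28 mm deep), for the long bar; the short block stands in it at the start. Axes as the tote's: x along the row, y down the slope, z square out of the floor.
- arch_place (a point): Centre of the floor of the middle compartment (120 x 54 mm, 28 mm deep), for the arch block. Axes as the tote's: x along the row, y down the slope, z square out of the floor.
- pigment_jar: Terracotta-coloured jar with a black cap, 52 mm across, 70 mm high, standing between the two samples on the table; leave alone. Origin: centre of its underside.
- glue_bottle: White bottle, 40 mm across, 85 mm high, behind the samples; leave alone. Origin: centre of its underside.
- tub_stack: Stack of white plastic tubs, 101 mm across, 136 mm high, behind the samples and to the right of the tote; leave alone. Origin: centre of its underside.
- tool_crock: White crock, 80 mm across, 100 mm high, with handles standing out to 150 mm, behind the tote; leave alone. Origin: centre of its underside.
- brush: Brush lying flat between the robot and the samples; leave alone. Origin: middle of its underside.
Not all that is in view belongs to the job. Leave any green look-alike of the part that bears arch_c alone.

How it is judged:
By the outcome, as a careful person would: the job done as asked, in the order asked, and still so for the second after the job is handed in, with the robot touching nothing.
It also fails if it takes over 69 s, if anything falls off the work surface, if the arm or the gripper's body presses on something with over 40 N, if the wrist force passes 120 N, or if a joint passes its speed limit or range.

## Working session

There is one attempt and no reset: what is moved stays moved. The work goes in short steps, Python scripts to look and compute and a tool call to move; the robot and the scene stay as the last step left them, time stands still between calls to the robot, and variables do not carry over. Pictures are saved under pics/ and viewed, at most 10 in all, crops included, and the job is handed in when it is done.

Besides the shell and the picture viewer there is one more tool, called after ">>>" as name(argument=value, ...) on one line, values as JSON. play_rows: Moves the arm, as the interface text tells. Its arguments: {"type":"object","properties":{"rows":{"type":"array"},"force":{"type":"number"}},"required":["rows"]}

```bash
mkdir -p pics
python3 - <<'E'
from rig import r
import cv2,numpy as np
s=r.sense();print(s)
ims=[]
for n in("side","top"):
    f=r.grab_frame(n);im=f["pixels"][:,:,::-1].copy();cv2.imwrite(f"pics/{n}0.png",im)
    print(n,f["fx"],f["cx"],f["cy"],np.round(f["pose"],3).tolist())
E
```

```text
{'clock': 0.0, 'qpos': array([-1.17341165e+00,  3.53645932e-01,  1.63416934e+00,  1.38823844e-06,
        1.15519509e+00, -2.38034818e-03]), 'qvel': array([ 0.00076738, -0.00153819, -0.00114499, -0.00024986,  0.00052569,
       -0.00068515]), 'joint_efforts': array([ 3.48912545e-04, -6.05249977e+01, -3.42056680e+01,  7.31253658e-05,
        9.49096080e-03,  2.58540155e-06]), 'eef_pos': array([ 243.07120124, -575.25858523,  230.5480054 ]), 'tcp_rot': array([-3.14017496e+00, -4.64388215e-06,  3.99764464e-01]), 'contact_force': array([ 0.14588707, -0.67446099,  0.40251848]), 'wrist_torque': array([ 0.02664879, -0.03609732, -0.00021841]), 'grasp_force': 0.0, 'opening': 1.0005585170367384}
side 447.94611000194135 249.4323853293669 192.68054985369253 [[-0.839, -0.297, 0.456, 29.346], [-0.543, 0.486, -0.685, 763.46], [-0.018, -0.822, -0.569, 725.206], [0.0, 0.0, 0.0, 1.0]]
top 356.22522890529785 256.7612964118145 195.05302335520577 [[-0.011, -0.994, 0.107, 429.8], [-1.0, 0.013, 0.015, -56.194], [-0.016, -0.107, -0.994, 1123.568], [0.0, 0.0, 0.0, 1.0]]
```

View pics/top0.png

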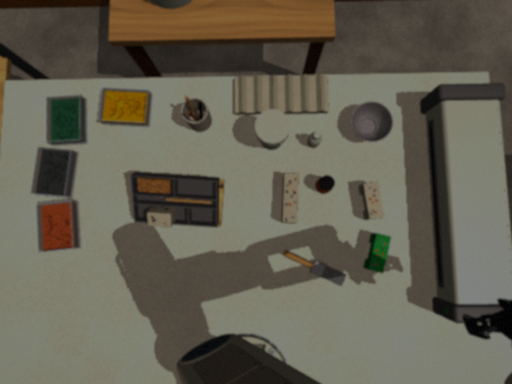

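View pics/side0.png

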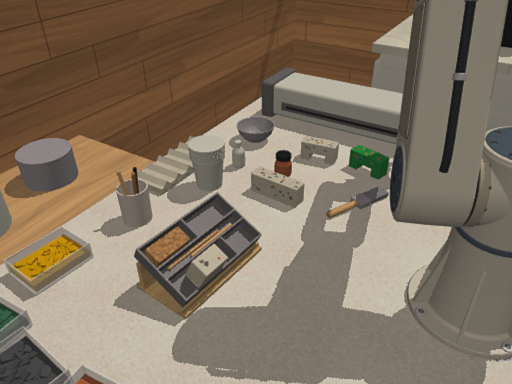

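The top view shows the tote at (176,199) with the short block at (159,218) in its low left (long) compartment. There are two pale samples, at (290,197) and (372,200), and a green block at (378,252), which is the look-alike to leave alone. In the side view the sample at (319,149) has the arch opening and the one at (277,185) is plain, so they are the arch and the long bar.

```bash
cat > h.py <<'E'
from rig import r
import numpy as np,cv2
from scipy.spatial.transform import Rotation as Ro
def ray(f,u,v,fish=False):
    x,y=(u-f["cx"])/f["fx"],(v-f["cy"])/f["fy"]
    if fish:
        t=np.hypot(x,y);d=np.array([x,y,0])*(np.sin(t)/max(t,1e-9));d[2]=np.cos(t)
    else: d=np.array([x,y,1.])
    P=np.array(f["pose"]);return P[:3,3],P[:3,:3]@d
def onz(f,u,v,z,fish=False):
    o,d=ray(f,u,v,fish);return o+d*(z-o[2])/d[2]
def tri(a,b):
    (o1,d1),(o2,d2)=a,b
    s=np.linalg.lstsq(np.c_[d1,-d2],o2-o1,rcond=None)[0]
    p,q=o1+s[0]*d1,o2+s[1]*d2;return (p+q)/2,np.linalg.norm(p-q)
def proj(f,p,fish=False):
    P=np.array(f["pose"]);c=P[:3,:3].T@(np.asarray(p,float)-P[:3,3])
    if fish:
        h=np.hypot(c[0],c[1]);t=np.arctan2(h,c[2]);c=np.array([c[0]/h*t,c[1]/h*t,1])
    return f["fx"]*c[0]/c[2]+f["cx"],f["fy"]*c[1]/c[2]+f["cy"]
def plan(p,R,n,start=None):
    """n equal rows from the present (or given) pose to TCP p, rotation R"""
    if start is None:
        s=r.sense();p0,R0=s["eef_pos"],Ro.from_euler("xyz",s["tcp_rot"])
    else: p0,R0=start
    rel=R0.inv()*R;w=rel.as_rotvec()/n;S=Ro.from_rotvec(w)
    A=sum((S**k).as_matrix() for k in range(n))
    dp=np.linalg.solve(A,R0.inv().apply(np.asarray(p)-p0))
    print(n,"rows dp",np.round(dp/40,3).tolist(),"turn",np.round(np.degrees(w)/6,3).tolist())
def down(yaw): return Ro.from_euler("xyz",[np.pi,0,yaw])
E
python3 - <<'E'
from h import *
t=r.grab_frame("top");s=r.grab_frame("side")
im=t["pixels"];hsv=cv2.cvtColor(im,cv2.COLOR_RGB2HSV)
for nm,(x0,y0,x1,y1) in dict(tote=(125,165,232,235)).items():
    g=im[y0:y1,x0:x1].astype(int).max(2);m=(g<90).astype(np.uint8)
    m=cv2.morphologyEx(m,cv2.MORPH_CLOSE,np.ones((9,9)))
    c=max(cv2.findContours(m,0,2)[0],key=cv2.contourArea)
    for e in(3,5):print(nm,cv2.contourArea(c),(cv2.approxPolyDP(c,e,True)[:,0]+[x0,y0]).tolist())
a=cv2.resize(im[165:285,125:405],None,fx=2.8,fy=2.8,interpolation=2)
b=cv2.resize(s["pixels"][125:310,130:410],None,fx=1.6,fy=1.6,interpolation=2)
o=np.zeros((600,800,3),np.uint8);o[:264,:784]=cv2.resize(a,(784,264));o[266:562,:448]=b
cv2.imwrite("pics/z1.png",o[:,:,::-1])
E
```

```text
tote 4701.0 [[125, 172], [125, 202], [130, 203], [132, 223], [125, 224], [125, 234], [157, 234], [156, 212], [170, 213], [171, 224], [219, 223], [218, 189], [223, 187], [219, 178]]
tote 4701.0 [[125, 172], [132, 214], [125, 234], [157, 234], [156, 212], [170, 213], [171, 224], [219, 223], [219, 178]]
```

View pics/z1.png

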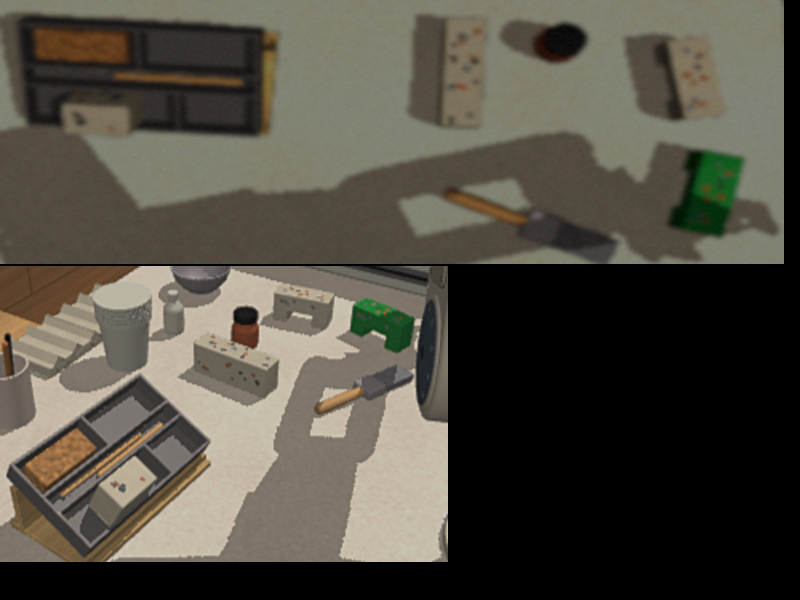

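Crop z1: it shows the arch block at side (320,148) with an opening and the long bar at side (277,186) with none. The green piece at side (369,160) is the look-alike and stays put. The short block is in the long compartment, and all four tote rim corners are visible in both views.

Run:
```python
from h import *
t=r.grab_frame("top");s=r.grab_frame("side")
T=lambda u,v:(125+u/2.8,165+v/2.2)
S=lambda u,v:(130+u/1.6,125+(v-266)/1.6)
C={}
for n,a,b in[("h+",(25,18),(10,470)),("h-",(263,26),(140,376)),("l-",(262,133),(208,440)),("l+",(27,125),(88,552))]:
    p,e=tri(ray(t,*T(*a)),ray(s,*S(*b)));C[n]=p;print(n,p.round(1),e.round(1))
print("len",[np.linalg.norm(C[a]-C[b]).round(1) for a,b in(("h+","h-"),("l+","l-"),("h+","l+"),("h-","l-"))])
X=np.array([C[k] for k in("h+","h-","l-","l+")])
L=np.array([[126,-74,28],[-126,-74,28],[-126,74,28],[126,74,28.]])
yaw,_=0,0
x=(C["h+"]-C["h-"]+C["l+"]-C["l-"]);yaw=np.arctan2(x[1],x[0])
th=np.radians(27)
Rt=Ro.from_euler("z",yaw)*Ro.from_euler("x",-th)   # y down slope
print("yaw",np.degrees(yaw),Rt.as_matrix().round(2).tolist(),"origin",(X-Rt.apply(L)).mean(0).round(1))
for n,q in dict(long=[(447,17),(486,17),(480,127),(442,125)],arch=[(668,40),(705,37),(722,115),(683,120)]).items():
    P=np.array([onz(t,*T(*a),60) for a in q]);print(n,P.round(0)[:,:2].tolist(),P.mean(0).round(1),[np.linalg.norm(P[i]-P[i-1]).round(0) for i in range(4)])
w=r.grab_frame("wrist");P=np.array(w["pose"]);st=r.sense();R0=Ro.from_euler("xyz",st["tcp_rot"])
print("wrist f",w["fx"],w["cx"],w["cy"],"cam in tool",R0.inv().apply(P[:3,3]-st["eef_pos"]).round(1),(R0.inv().as_matrix()@P[:3,:3]).round(2).tolist())
```

```text
h+ [609.1 317.1 102.3] 1.5
h- [590.4  65.6 108.3] 6.7
l- [456.6  76.7  48.2] 4.1
l+ [471.  333.   45.1] 5.1
len [np.float64(252.3), np.float64(256.7), np.float64(150.3), np.float64(147.1)]
yaw 86.28458142954072 [[0.06, -0.89, -0.45], [1.0, 0.06, 0.03], [-0.0, -0.45, 0.89]] origin [544.4 197.3  51. ]
long [[611.0, -126.0], [610.0, -168.0], [460.0, -158.0], [463.0, -117.0]] [ 536.1 -142.    60. ] [np.float64(148.0), np.float64(42.0), np.float64(151.0), np.float64(40.0)]
arch [[576.0, -361.0], [579.0, -401.0], [473.0, -414.0], [467.0, -373.0]] [ 523.8 -387.2   60. ] [np.float64(110.0), np.float64(40.0), np.float64(107.0), np.float64(42.0)]
wrist f 297.3186396354542 253.98607255180295 188.42569579679056 cam in tool [  74.5   -0.9 -142.2] [[-0.0, -0.96, -0.29], [1.0, -0.0, -0.0], [-0.0, -0.29, 0.96]]
```

```bash
cat >> h.py <<'E'
th=np.radians(27)
class Tote:
    def __init__(s,o=(544.4,197.3,62),yaw=86.28):
        s.o=np.array(o,float);s.R=Ro.from_euler("zx",[0,0])if 0 else Ro.from_euler("z",np.radians(yaw))*Ro.from_euler("x",-th)
        M=s.R.as_matrix();s.tool=Ro.from_matrix(np.c_[M[:,0],-M[:,1],-M[:,2]])
    def w(s,p): return s.o+s.R.apply(p)
    def l(s,p): return s.R.inv().apply(np.asarray(p)-s.o)
    def onp(s,f,u,v,z,fish=True):
        o,d=ray(f,u,v,fish);o=s.l(o);d=s.R.inv().apply(d);return o+d*(z-o[2])/d[2]
E
python3 - <<'E'
from h import *
t=Tote();p=t.w([0,20,130]);print(p)
for n in(22,24):plan(p,t.tool,n)
E
```

```text
[467.72300169 202.28535691 168.75103815]
22 rows dp [0.897, -0.362, 0.032] turn [-0.183, 0.113, -0.471]
24 rows dp [0.823, -0.33, 0.029] turn [-0.168, 0.104, -0.432]
```

>>> play_rows(rows=[{"dp": [0.823,-0.33,0.029],"turn": [-0.168,0.104,-0.432],"fingers": 0},{"dp": [0.823,-0.33,0.029],"turn": [-0.168,0.104,-0.432],"fingers": 0},{"dp": [0.823,-0.33,0.029],"turn": [-0.168,0.104,-0.432],"fingers": 0},{"dp": [0.823,-0.33,0.029],"turn": [-0.168,0.104,-0.432],"fingers": 0},{"dp": [0.823,-0.33,0.029],"turn": [-0.168,0.104,-0.432],"fingers": 0}], force=60)

```text
clock: 0.77
eef_pos: [358.3, -439.2, 226.3]
tcp_rot: [3.047, -0.045, 0.63]
contact_force: [0.9, -0.9, 0.7]
opening: 1.002
grasp_force: 0.0
```

>>> play_rows(rows=[{"dp": [0.823,-0.33,0.029],"turn": [-0.168,0.104,-0.432],"fingers": 0},{"dp": [0.823,-0.33,0.029],"turn": [-0.168,0.104,-0.432],"fingers": 0},{"dp": [0.823,-0.33,0.029],"turn": [-0.168,0.104,-0.432],"fingers": 0},{"dp": [0.823,-0.33,0.029],"turn": [-0.168,0.104,-0.432],"fingers": 0},{"dp": [0.823,-0.33,0.029],"turn": [-0.168,0.104,-0.432],"fingers": 0}])

```text
clock: 1.18
eef_pos: [439.3, -281.7, 220.9]
tcp_rot: [2.945, -0.066, 0.862]
contact_force: [0.1, -0.0, -0.0]
opening: 1.002
grasp_force: 0.0
```

>>> play_rows(rows=[{"dp": [0.823,-0.33,0.029],"turn": [-0.168,0.104,-0.432],"fingers": 0},{"dp": [0.823,-0.33,0.029],"turn": [-0.168,0.104,-0.432],"fingers": 0},{"dp": [0.823,-0.33,0.029],"turn": [-0.168,0.104,-0.432],"fingers": 0},{"dp": [0.823,-0.33,0.029],"turn": [-0.168,0.104,-0.432],"fingers": 0},{"dp": [0.823,-0.33,0.029],"turn": [-0.168,0.104,-0.432],"fingers": 0}])

```text
clock: 1.6
eef_pos: [483.7, -110.5, 211.0]
tcp_rot: [2.842, -0.064, 1.095]
contact_force: [1.0, -0.5, -0.2]
opening: 1.001
grasp_force: 0.0
```

>>> play_rows(rows=[{"dp": [0.823,-0.33,0.029],"turn": [-0.168,0.104,-0.432],"fingers": 0},{"dp": [0.823,-0.33,0.029],"turn": [-0.168,0.104,-0.432],"fingers": 0},{"dp": [0.823,-0.33,0.029],"turn": [-0.168,0.104,-0.432],"fingers": 0},{"dp": [0.823,-0.33,0.029],"turn": [-0.168,0.104,-0.432],"fingers": 0},{"dp": [0.823,-0.33,0.029],"turn": [-0.168,0.104,-0.432],"fingers": 0}])

```text
clock: 2.02
eef_pos: [489.7, 65.8, 192.7]
tcp_rot: [2.741, -0.038, 1.327]
contact_force: [0.5, -0.7, 0.5]
opening: 0.999
grasp_force: 0.0
```

>>> play_rows(rows=[{"dp": [0.823,-0.33,0.029],"turn": [-0.168,0.104,-0.432],"fingers": 0},{"dp": [0.823,-0.33,0.029],"turn": [-0.168,0.104,-0.432],"fingers": 0},{"dp": [0.823,-0.33,0.029],"turn": [-0.168,0.104,-0.432],"fingers": 0},{"dp": [0.823,-0.33,0.029],"turn": [-0.168,0.104,-0.432],"fingers": 0},{"dp": [0,0,0],"turn": [0,0,0],"fingers": 0}])

```text
clock: 2.43
eef_pos: [466.2, 207.3, 168.8]
tcp_rot: [2.669, -0.001, 1.515]
contact_force: [-0.1, -1.3, 0.3]
opening: 0.997
grasp_force: 0.0
```

Run:
```python
from h import *
t=Tote();f=r.grab_frame("wrist");s=r.sense();print(s["clock"],t.l(s["eef_pos"]),np.degrees((t.tool.inv()*Ro.from_euler("xyz",s["tcp_rot"])).as_rotvec()))
im=f["pixels"][:,:,::-1];np.save("w1.npy",im)
im=cv2.resize(im,(768,576),interpolation=2);cv2.imwrite("pics/w1.png",im)
for c in [(126,-74),(-126,-74),(-126,74),(126,74)]:print(c,np.round(np.array(proj(f,t.w([*c,28]),True))*1.5,0))
```

```text
2.4833 [  2.69595548  21.24160667 130.83323833] [-0.01685665  0.18106165 -0.37823702]
(126, -74) [550.  81.]
(-126, -74) [512. 461.]
(-126, 74) [304. 463.]
(126, 74) [285.  72.]
```

View pics/w1.png

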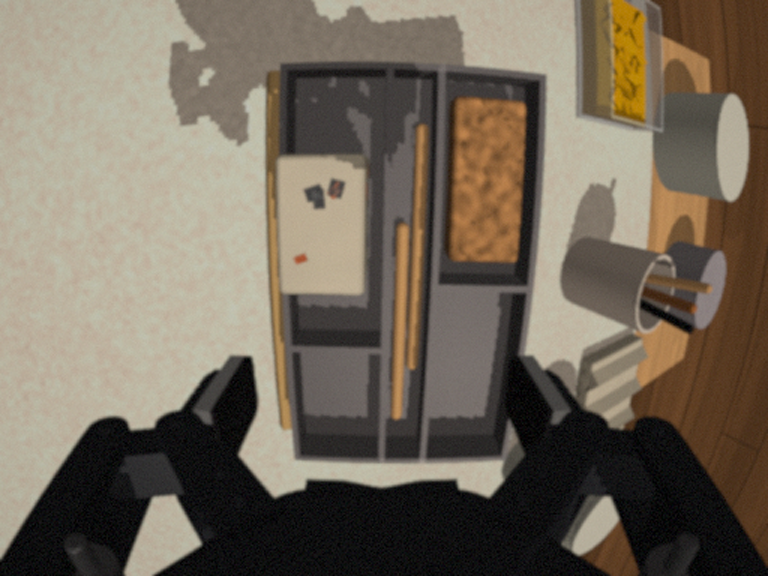

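The wrist view shows the tote rim corners at (281,65), (545,74), (500,458) and (297,461). The short block's top face runs from (280,155) to (363,297), against the low wall. The short compartment is empty, and everything sits within a few pixels of prediction.

Run:
```python
from h import *
f=r.grab_frame("wrist");t=Tote()
L=np.array([[126,74],[126,-74],[-126,-74],[-126,74]])
px=[(281,65),(545,74),(500,458),(297,461)]
for z in(62,55,66):
    t=Tote((544.4,197.3,z))
    Q=np.array([t.onp(f,u/1.5,v/1.5,28) for u,v in px])[:,:2]
    d=Q.mean(0);A=(Q-d);ang=np.arctan2((L[:,0]*A[:,1]-L[:,1]*A[:,0]).sum(),(L*A).sum())
    print(z,"shift",d.round(1),"yaw",np.degrees(ang).round(2),"scale",(np.linalg.norm(A)/np.linalg.norm(L)).round(3),A.round(1).tolist())
t=Tote();B=np.array([t.onp(f,u/1.5,v/1.5,60) for u,v in[(280,155),(367,158),(363,297),(283,293)]])
print(B.round(1).tolist(),B.mean(0))
s=r.sense();print(t.l(s["eef_pos"]))
```

```text
62 shift [0.8 4.8] yaw -0.69 scale 1.0 [[127.2, 71.3], [126.4, -75.7], [-125.9, -69.5], [-127.7, 73.9]]
55 shift [-1.1  1.2] yaw -0.69 scale 1.025 [[130.4, 73.1], [129.6, -77.6], [-129.1, -71.3], [-130.9, 75.8]]
66 shift [1.9 6.8] yaw -0.69 scale 0.985 [[125.3, 70.3], [124.5, -74.6], [-124.0, -68.5], [-125.8, 72.8]]
[[77.0, 69.4, 60.0], [74.8, 27.6, 60.0], [6.0, 29.6, 60.0], [7.8, 70.5, 60.0]] [41.41061423 49.27933733 60.        ]
[  1.08720016  20.70621292 130.80275819]
```

Run:
```python
import numpy as np
g=np.load("w1.npy").astype(int).mean(2).round().astype(int)
for v in(75,130,180,255,275):
    print(v,"u176-206",g[v-1:v+2,176:206].mean(0).round().astype(int).tolist())
    print("   u236-260",g[v-1:v+2,236:296].mean(0).round().astype(int).tolist());
    print("   u320-372",g[v-1:v+2,325:372].mean(0).round().astype(int).tolist())
```

```text
75 u176-206 [155, 116, 97, 99, 92, 83, 82, 82, 82, 79, 69, 62, 59, 60, 56, 42, 35, 34, 34, 33, 41, 52, 60, 61, 61, 61, 61, 59, 61, 63]
   u236-260 [95, 95, 89, 82, 78, 78, 77, 71, 69, 65, 63, 61, 64, 63, 64, 63, 63, 62, 63, 58, 60, 61, 62, 64, 61, 64, 64, 64, 61, 61, 64, 64, 62, 65, 65, 71, 78, 84, 85, 81, 83, 90, 89, 75, 64, 63, 64, 62, 63, 63, 60, 52, 38, 30, 40, 66, 85, 97, 98, 95]
   u320-372 [94, 91, 89, 94, 100, 97, 92, 88, 89, 93, 100, 104, 103, 101, 99, 98, 98, 102, 105, 109, 119, 125, 129, 126, 109, 83, 49, 30, 27, 24, 23, 28, 30, 35, 60, 84, 91, 97, 123, 160, 179, 179, 178, 179, 177, 177, 177]
130 u176-206 [164, 127, 100, 110, 115, 97, 84, 88, 108, 133, 155, 165, 169, 168, 168, 168, 168, 167, 167, 166, 166, 169, 167, 167, 168, 168, 159, 135, 98, 71]
   u236-260 [168, 171, 168, 168, 164, 157, 142, 112, 87, 86, 91, 84, 71, 66, 61, 62, 62, 63, 64, 75, 91, 99, 102, 100, 102, 100, 100, 101, 100, 101, 101, 102, 101, 101, 104, 102, 103, 96, 78, 71, 86, 107, 121, 122, 105, 91, 86, 77, 68, 56, 45, 30, 34, 57, 84, 98, 103, 100, 92, 75]
   u320-372 [110, 116, 118, 119, 117, 116, 113, 
[... 1395 characters left out ...]
8, 4, 11, 15, 27, 49, 58, 65, 68, 69, 66, 69, 66, 65, 64, 59, 47, 32, 24, 22]
275 u176-206 [179, 180, 180, 181, 181, 181, 180, 180, 178, 159, 119, 107, 126, 137, 135, 133, 128, 113, 101, 95, 88, 75, 52, 43, 44, 48, 62, 72, 80, 84]
   u236-260 [102, 100, 97, 99, 102, 101, 103, 100, 90, 70, 58, 57, 57, 57, 59, 61, 70, 88, 102, 106, 106, 105, 105, 102, 92, 98, 114, 130, 140, 141, 135, 122, 113, 109, 98, 77, 58, 57, 58, 56, 57, 55, 52, 35, 38, 58, 89, 105, 111, 110, 111, 112, 111, 110, 111, 110, 110, 109, 109, 112]
   u320-372 [57, 55, 56, 56, 54, 49, 36, 31, 25, 26, 25, 27, 19, 13, 9, 9, 1, 12, 10, 5, 7, 4, 6, 7, 10, 4, 10, 6, 11, 9, 5, 5, 11, 12, 2, 6, 10, 11, 6, 5, 18, 14, 26, 53, 73, 86, 89]
```

Run:
```python
from h import *
g=np.load("w1.npy").astype(int).mean(2)
f=r.grab_frame("wrist");t=Tote((544.4,197.3,62),85.6)
for y,pts in {74:[(180.5,75),(190.5,255),(192.9,275)],70:[(185.5,75),(195.5,255),(197.5,275)],-70:[(359,75),(356,130),(352,180)],-74:[(363.5,75),(360.7,130),(356.6,180)],16:[(252.5,275),(252.7,255)]}.items():
    print(y,[t.onp(f,u,v,28)[:2].round(1).tolist() for u,v in pts])
for u,v in[(184.7,130),(242.7,130),(186.2,180),(242.3,180)]:print("blk",t.onp(f,u,v,60)[:2].round(1))
for u,(a,b) in [(215,(36,60)),(310,(36,64)),(215,(95,112)),(225,(188,240)),(215,(290,315)),(310,(290,315))]:
    print(u,a,g[a:b,u-1:u+2].mean(1).round().astype(int).tolist())
```

```text
74 [[98.6, 82.1], [-64.9, 79.5], [-87.7, 78.9]]
70 [[98.4, 77.9], [-64.6, 74.6], [-87.4, 74.3]]
-70 [[102.9, -66.9], [55.4, -66.3], [11.1, -66.4]]
-74 [[103.3, -71.0], [55.6, -70.7], [11.2, -70.8]]
16 [[-85.4, 20.2], [-62.9, 20.3]]
blk [54.9 71.3]
blk [54.8 28.9]
blk [17.2 71.4]
blk [17.7 29. ]
215 36 [115, 114, 114, 114, 106, 85, 68, 61, 59, 49, 37, 29, 27, 27, 33, 39, 52, 61, 63, 62, 61, 62, 61, 62]
310 36 [158, 163, 162, 163, 163, 162, 159, 145, 114, 97, 92, 88, 73, 56, 46, 47, 45, 51, 56, 61, 61, 61, 64, 61, 59, 61, 62, 62]
215 95 [60, 63, 62, 62, 62, 64, 60, 72, 95, 120, 144, 157, 164, 166, 165, 164, 166]
225 188 [172, 174, 173, 172, 173, 172, 164, 149, 125, 105, 101, 103, 101, 102, 99, 91, 75, 64, 60, 57, 60, 61, 60, 62, 59, 60, 61, 60, 61, 59, 59, 55, 47, 42, 42, 40, 41, 42, 40, 41, 40, 41, 53, 79, 96, 102, 100, 101, 101, 100, 101, 101]
215 290 [41, 39, 39, 40, 40, 39, 40, 37, 41, 39, 38, 42, 38, 46, 65, 88, 108, 140, 169, 180, 184, 181, 183, 183, 181]
310 290 [44, 40, 39, 42, 40, 43, 39, 38, 41, 40, 39, 39, 40, 42, 60, 89, 106, 131, 156, 174, 179, 180, 178, 179, 176]
```

```bash
python3 - <<'E'
from h import *
f=r.grab_frame("wrist");t=Tote((544.4,197.3,62),85.7)
for n,u,v in[("126",215,41.2),("122",215,45.5),("126",310,44),("122",310,48.8),("-122",215,304),("-126",215,307.2),("-122",310,304.1),("-126",310,307)]:print(n,t.onp(f,u,v,28)[:2].round(1))
for v in(103.7,196):print("blk x",t.onp(f,225,v,60)[:2].round(1))
E
python3 - <<'E'
import sys;sys.path.insert(0,".")
from h import *
t=Tote((544.4,197.3,62),85.7);o=t.w([0,0,0])+Ro.from_euler("z",np.radians(85.7)).apply([0,4.4,0]);print(o)
t=Tote(o,85.7);s=r.sense();print(t.l(s["eef_pos"]))
f=r.grab_frame("wrist")
for z,p in((28,(252.6,265)),(28,(352,180)),(28,(197.5,275)),(60,(184.7,130)),(60,(242.7,130)),(60,(225,103.7)),(60,(225,196))):print(t.onp(f,*p,z).round(1))
E
```

```text
126 [125.3  52.6]
122 [121.6  52.5]
126 [124.5 -24.9]
122 [120.3 -24.9]
-122 [-124.3   58.5]
-126 [-128.7   58.8]
-122 [-124.3  -40.4]
-126 [-128.3  -40.8]
blk x [72.7 40.8]
blk x [ 4.1 41.4]
[540.01238541 197.6299064   62.        ]
[ -1.47964097  15.7540439  128.7959841 ]
[-74.6  15.7  28. ]
[  9.3 -70.7  28. ]
[-87.8  69.3  28. ]
[53.6 65.5 60. ]
[53.2 23.6 60. ]
[72.  36.1 60. ]
[ 4.1 36.8 60. ]
```

```bash
sed -i 's/o=(544.4,197.3,62),yaw=86.28/o=(540.5,196.0,62),yaw=85.7/' h.py
python3 - <<'E'
from h import *
t=Tote();a=t.w([39.6,46.5,80]);plan(a,t.tool,4)
plan(t.w([39.6,46.5,31]),t.tool,3,(a,t.tool))
E
```

```text
4 rows dp [0.25, -0.189, 0.307] turn [0.002, -0.011, 0.02]
3 rows dp [0.0, 0.0, 0.408] turn [0.0, 0.0, 0.0]
```

>>> play_rows(rows=[{"dp": [0.25,-0.19,0.307],"turn": [0,-0.011,0.02],"fingers": 0},{"dp": [0.25,-0.19,0.307],"turn": [0,-0.011,0.02],"fingers": 0},{"dp": [0.25,-0.19,0.307],"turn": [0,-0.011,0.02],"fingers": 0},{"dp": [0.25,-0.19,0.307],"turn": [0,-0.011,0.02],"fingers": 0},{"dp": [0,0,0],"turn": [0,0,0],"fingers": 0}])

```text
clock: 3.1
eef_pos: [465.6, 241.6, 110.2]
tcp_rot: [2.671, 0.001, 1.495]
contact_force: [0.1, -0.3, -0.0]
opening: 0.999
grasp_force: 0.0
```

>>> play_rows(rows=[{"dp": [0,0,0.408],"turn": [0,0,0],"fingers": 0},{"dp": [0,0,0.408],"turn": [0,0,0],"fingers": 0},{"dp": [0,0,0.408],"turn": [0,0,0],"fingers": 0},{"dp": [0,0,0],"turn": [0,0,0],"fingers": 0},{"dp": [0,0,0],"turn": [0,0,0],"fingers": 0}])

```text
clock: 3.52
eef_pos: [488.1, 239.1, 68.5]
tcp_rot: [2.67, 0.001, 1.495]
contact_force: [-0.3, 0.4, 0.5]
opening: 1.001
grasp_force: 0.0
```

Run:
```python
from h import *
t=Tote();s=r.sense();print(t.l(s["eef_pos"]),np.degrees((t.tool.inv()*Ro.from_euler("xyz",s["tcp_rot"])).as_rotvec()),s["contact_force"])
f=r.grab_frame("wrist");cv2.imwrite("pics/w2.png",cv2.resize(f["pixels"][:,:,::-1],(768,576),interpolation=2))
```

```text
[39.06779179 46.4519718  30.98144475] [-0.01338737 -0.07056272  0.00313517] [-0.34318037  0.43978717  0.47130779]
```

View pics/w2.png

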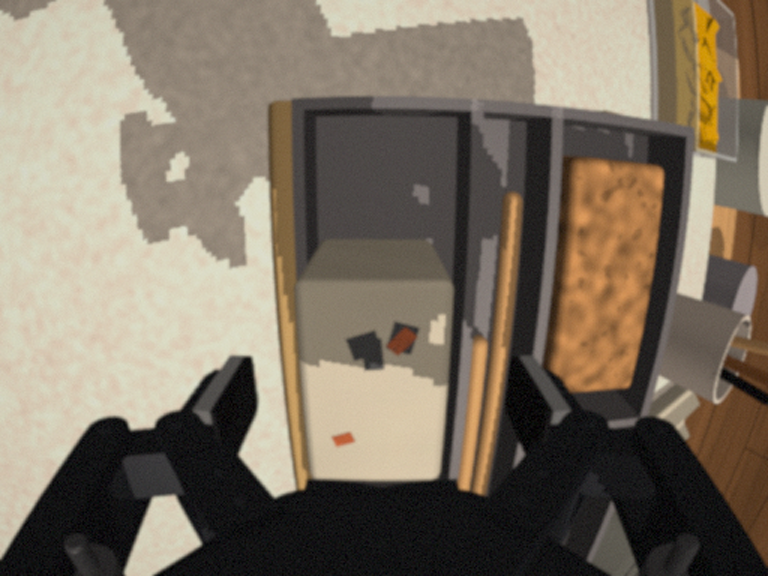

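The short block's top spans u 298–448, between fingers at 240 and 520. It is about 2 mm towards the low side, which matches its expected y = 48, so I shift and close.

>>> play_rows(rows=[{"dp": [0,-0.05,0],"turn": [0,0,0],"fingers": 0},{"dp": [0,0,0],"turn": [0,0,0],"fingers": 0.3},{"dp": [0,0,0],"turn": [0,0,0],"fingers": 0.6},{"dp": [0,0,0],"turn": [0,0,0],"fingers": 1},{"dp": [0,0,0],"turn": [0,0,0],"fingers": 1}], force=50)

```text
clock: 3.98
eef_pos: [486.0, 241.1, 68.1]
tcp_rot: [2.669, -0.001, 1.498]
contact_force: [-7.7, 0.3, 10.2]
opening: 0.509
grasp_force: 48.9
```

>>> play_rows(rows=[{"dp": [0,0,0],"turn": [0,0,0],"fingers": 1},{"dp": [0,0,0],"turn": [0,0,0],"fingers": 1},{"dp": [0,0,0],"turn": [0,0,0],"fingers": 1},{"dp": [0,0,0],"turn": [0,0,0],"fingers": 1},{"dp": [0,0,0],"turn": [0,0,0],"fingers": 1}])

```text
clock: 4.4
eef_pos: [486.0, 241.1, 68.0]
tcp_rot: [2.669, -0.0, 1.498]
contact_force: [-4.0, -1.1, 9.2]
opening: 0.507
grasp_force: 49.4
```

Run:
```python
from h import *
t=Tote();s=r.sense();p0=s["eef_pos"];q=t.l(p0);print(q,s["contact_force"],s["opening"],s["grasp_force"])
# block centre measured in image: v of top-face far edge 280/1.5, tote frame
f=r.grab_frame("wrist");print("far top edge",t.onp(f,373/1.5,280/1.5,60))
g=f["pixels"].astype(int).mean(2);print(g[180:196,235:245].mean(1).round())
```

```text
[40.86440772 48.71562874 31.59456736] [-4.03191605 -1.10137656  9.1915858 ] 0.5065340831689976 49.44616377353668
far top edge [82.01531426 50.26020275 60.        ]
[ 93.  92.  93.  93.  92.  93.  92.  93.  95. 100. 109. 117. 124. 127.
 127. 128.]
```

Run:
```python
from h import *
t=Tote();f=r.grab_frame("wrist");s=r.sense()
g=f["pixels"].astype(int).mean(2)
for u in(225,255):print(u,g[58:84,u-3:u+4].mean(1).round().astype(int).tolist())
P=np.array(f["pose"]);print("cam tote",t.l(P[:3,3]))
f2={**f,"pose":P.copy()};to=Tote((544.4,197.3,62),86.28)
dp=to.w([2.7,21.24,130.83])-s["eef_pos"];f2["pose"][:3,3]+=dp
dR=Ro.from_euler("z",0)
for n,a,b in[("dark",(315,197),(365,348)),("dark2",(336,188),(402,338)),("red",(301,259),(343,439))]:
    print(n,t.onp(f2,a[0]/1.5,a[1]/1.5,60).round(1),t.onp(f,b[0]/1.5,b[1]/1.5,60).round(1))
for z in (28,):
  print("rim now",[t.onp(f,240,v/1.5,z).round(1)[0] for v in(98,112)],"rim w1",[t.onp(f2,215,v,z).round(1)[0] for v in(41.2,45.5)])
```

```text
225 [140, 138, 137, 139, 139, 139, 140, 138, 137, 125, 105, 83, 76, 75, 76, 76, 75, 70, 52, 39, 34, 41, 59, 71, 76, 77]
255 [138, 140, 141, 140, 141, 142, 140, 139, 139, 134, 121, 116, 115, 116, 115, 116, 115, 105, 83, 57, 42, 43, 57, 72, 75, 77]
cam tote [115.14719148  48.315059   173.51594702]
dark [57.3 48.6 60. ] [62.2 52.6 60. ]
dark2 [61.5 38.5 60. ] [65.3 42.3 60. ]
red [26.9 56.5 60. ] [30.4 59.9 60. ]
rim now [np.float64(133.3), np.float64(128.7)] rim w1 [np.float64(129.0), np.float64(125.3)]
```

Run:
```python
from h import *
f=r.grab_frame("wrist");s=r.sense();R0=Ro.from_euler("xyz",s["tcp_rot"])
for p in[(11,42.5,-13),(11,-42.5,-13),(11,57,-13),(-11,42.5,-13),(-11,-42.5,-13),(11,22,-5),(-11,22,-5),(11,-22,-5),(-11,-22,-5)]:
    print(p,np.round(np.array(proj(f,s["eef_pos"]+R0.apply(p),True))*1.5).tolist())
cv2.imwrite("pics/w3.png",cv2.resize(f["pixels"][:,:,::-1],(768,576),interpolation=2))
```

```text
(11, 42.5, -13) [508.0, 355.0]
(11, -42.5, -13) [250.0, 355.0]
(11, 57, -13) [549.0, 353.0]
(-11, 42.5, -13) [501.0, 411.0]
(-11, -42.5, -13) [258.0, 411.0]
(11, 22, -5) [444.0, 346.0]
(-11, 22, -5) [440.0, 401.0]
(11, -22, -5) [314.0, 346.0]
(-11, -22, -5) [318.0, 401.0]
```

View pics/w3.png

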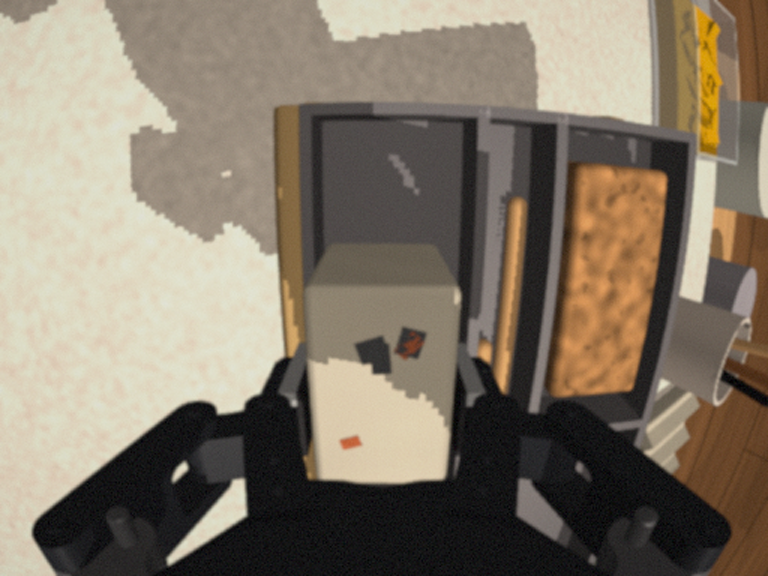

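The gripper holds the short block (opening 0.51). The model and the seen fingertips agree, and the block sits about 5 mm towards +x in the hand. I'll lift it and re-measure the tote with the arm settled.

>>> play_rows(rows=[{"dp": [0,0,-0.3],"turn": [0,0,0],"fingers": 1},{"dp": [0,0,-0.7],"turn": [0,0,0],"fingers": 1},{"dp": [-0.49,0,-0.65],"turn": [0,0,0],"fingers": 1},{"dp": [-0.49,0,-0.65],"turn": [0,0,0],"fingers": 1},{"dp": [-0.49,0,-0.65],"turn": [0,0,0],"fingers": 1}])

```text
clock: 4.97
eef_pos: [426.5, 185.5, 172.6]
tcp_rot: [2.672, 0.001, 1.499]
contact_force: [1.0, -0.5, -2.3]
opening: 0.505
grasp_force: 55.4
```

>>> play_rows(rows=[{"dp": [0,0,0],"turn": [0,0,0],"fingers": 1},{"dp": [0,0,0],"turn": [0,0,0],"fingers": 1},{"dp": [0,0,0],"turn": [0,0,0],"fingers": 1},{"dp": [0,0,0],"turn": [0,0,0],"fingers": 1},{"dp": [0,0,0],"turn": [0,0,0],"fingers": 1}])

```text
clock: 5.38
eef_pos: [428.0, 186.4, 171.5]
tcp_rot: [2.671, 0.001, 1.498]
contact_force: [-0.4, 0.0, -3.3]
opening: 0.506
grasp_force: 55.5
```

Run:
```python
from h import *
t=Tote();f=r.grab_frame("wrist");s=r.sense();q=t.l(s["eef_pos"]);print(q,s["opening"],s["grasp_force"],np.degrees((t.tool.inv()*Ro.from_euler("xyz",s["tcp_rot"])).as_rotvec()))
np.savez("w4.npz",im=f["pixels"],pose=f["pose"]);cv2.imwrite("pics/w4.png",cv2.resize(f["pixels"][:,:,::-1],(768,576),interpolation=2))
for c in [(126,-74),(-126,-74),(-126,74),(126,74),(-42,16),(-42,70),(-38,16)]:print(c,np.round(np.array(proj(f,t.w([*c,28]),True))*1.5,0))
```

```text
[-18.09753174  49.61525578 148.11734477] 0.5049518397406756 55.54443955421448 [ 0.04807839 -0.00770854 -0.14498481]
(126, -74) [581.  53.]
(-126, -74) [547. 418.]
(-126, 74) [345. 424.]
(126, 74) [339.  38.]
(-42, 16) [433. 313.]
(-42, 70) [348. 313.]
(-38, 16) [434. 307.]
```

View pics/w4.png

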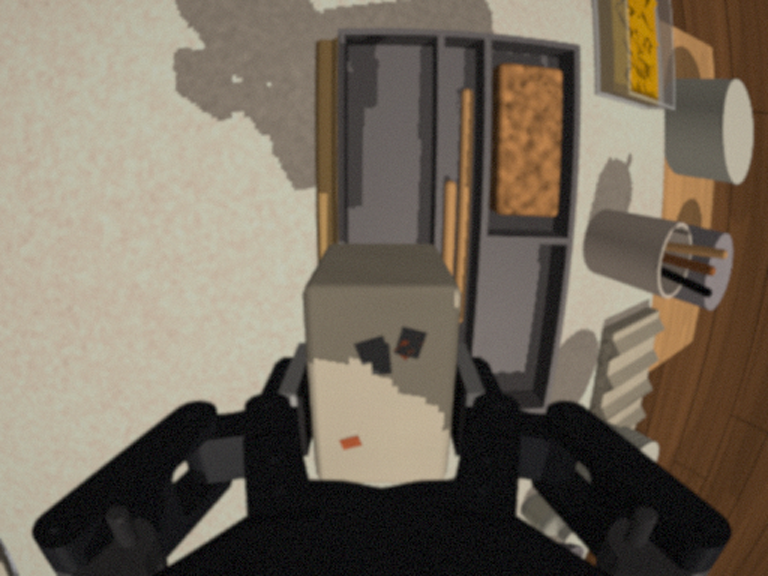

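The settled view has the tote corners at (580,45), (545,410) and (338,30), against predictions of (581,53), (547,418) and (339,38). The tote is therefore about 4.7 mm further along +x than my frame has it.

Run:
```python
from h import *
z=np.load("w4.npz");f=dict(r.grab_frame("wrist"));f["pose"]=z["pose"];g=z["im"].astype(int).mean(2)
t=Tote((540.3,200.7,62),85.7)
def edge(line,a,b,n):print(n,line[a:b].round().astype(int).tolist())
edge(g[:,345:350].mean(1),24,40,"+x end u347 v24");edge(g[:,255:260].mean(1),16,34,"+x end u257 v16");edge(g[:,335:340].mean(1),255,285,"-x end u337 v255")
edge(g[60:65].mean(0),222,240,"low v62 u222");edge(g[60:65].mean(0),370,392,"high v62 u370");edge(g[200:205].mean(0),355,385,"high v202 u355");edge(g[140:145].mean(0),213,235,"low v142")
```

```text
+x end u347 v24 [132, 104, 92, 86, 70, 52, 48, 45, 46, 47, 46, 53, 60, 60, 60, 60]
+x end u257 v16 [114, 113, 106, 97, 94, 94, 83, 60, 42, 38, 42, 45, 46, 59, 81, 92, 96, 96]
-x end u337 v255 [58, 58, 58, 56, 58, 49, 42, 33, 24, 19, 15, 13, 17, 16, 19, 15, 20, 17, 16, 13, 13, 17, 13, 11, 18, 12, 16, 13, 17, 15]
low v62 u222 [59, 65, 69, 67, 66, 62, 60, 49, 40, 47, 56, 63, 62, 64, 64, 64, 62, 62]
high v62 u370 [103, 103, 107, 104, 86, 54, 29, 25, 25, 26, 25, 26, 43, 69, 85, 93, 116, 153, 175, 182, 182, 180]
high v202 u355 [104, 86, 66, 61, 59, 60, 57, 55, 44, 31, 27, 29, 22, 27, 26, 26, 26, 41, 66, 91, 104, 120, 150, 174, 183, 182, 183, 181, 182, 182]
low v142 [112, 129, 134, 135, 124, 101, 85, 81, 72, 61, 59, 63, 68, 66, 64, 61, 54, 48, 62, 84, 98, 101]
```

```bash
sed -i 's/o=(540.5,196.0,62)/o=(540.3,200.7,62)/' h.py
python3 - <<'E'
from h import *
z=np.load("w4.npz");f=dict(r.grab_frame("wrist"));f["pose"]=z["pose"];t=Tote()
for n,u,v in[("x122",347.5,28.3),("x122",257.5,22.6),("y-70",382.8,62.5),("y-70",372.8,202.5),("y70",228.8,62.5),("y70",228.8,142.5)]:print(n,t.onp(f,u,v,28).round(1))
s=r.sense();q=t.l(s["eef_pos"]);print(q)
b=t.onp(f,383/1.5,190,q[2]-31.6+60);print("block far edge rel TCP",b-q)
a=t.w([-82-5.0,43,75]);plan(a,t.tool,4);plan(t.w([-87,43,34]),t.tool,4,(a,t.tool))
E
```

```text
x122 [122.8 -34.6  28. ]
x122 [123.2  45.9  28. ]
y-70 [ 94.2 -69.2  28. ]
y-70 [-40.9 -68.6  28. ]
y70 [86.8 70.6 28. ]
y70 [15.8 71.  28. ]
[-22.84541818  49.05458941 148.03296109]
block far edge rel TCP [39.97631007 -1.09685035 28.4       ]
4 rows dp [-0.401, 0.037, 0.456] turn [-0.002, 0.0, 0.006]
4 rows dp [0.0, -0.0, 0.256] turn [0.0, 0.0, 0.0]
```

```bash
sed -i 's/o=(540.3,200.7,62)/o=(539.5,201.7,62)/' h.py
python3 - <<'E'
from h import *
t=Tote()
a=t.w([-87,43,75]);plan(a,t.tool,4);plan(t.w([-87,43,36]),t.tool,3,(a,t.tool))
E
```

```text
4 rows dp [-0.395, 0.033, 0.454] turn [-0.002, 0.0, 0.006]
3 rows dp [0.0, 0.0, 0.325] turn [0.0, 0.0, 0.0]
```

>>> play_rows(rows=[{"dp": [-0.395,0.033,0.454],"turn": [0,0,0.006],"fingers": 1},{"dp": [-0.395,0.033,0.454],"turn": [0,0,0.006],"fingers": 1},{"dp": [-0.395,0.033,0.454],"turn": [0,0,0.006],"fingers": 1},{"dp": [-0.395,0.033,0.454],"turn": [0,0,0.006],"fingers": 1},{"dp": [0,0,0],"turn": [0,0,0],"fingers": 1}])

```text
clock: 5.95
eef_pos: [460.1, 117.8, 107.1]
tcp_rot: [2.674, 0.002, 1.493]
contact_force: [-0.8, -1.0, -3.4]
opening: 0.505
grasp_force: 55.3
```

>>> play_rows(rows=[{"dp": [0,0,0],"turn": [0,0,0],"fingers": 1},{"dp": [0,0,0],"turn": [0,0,0],"fingers": 1},{"dp": [0,0,0],"turn": [0,0,0],"fingers": 1}])

```text
clock: 6.2
eef_pos: [461.5, 121.1, 110.7]
tcp_rot: [2.669, -0.002, 1.496]
contact_force: [0.6, -0.1, -2.6]
opening: 0.509
grasp_force: 55.3
```

Run:
```python
from h import *
t=Tote();s=r.sense();print(t.l(s["eef_pos"]));plan(t.w([-87,43,36]),t.tool,3)
f=r.grab_frame("wrist");c=r.grab_frame("side")["pixels"][170:310,130:270]
o=np.zeros((560,800,3),np.uint8);o[:300,:400]=cv2.resize(f["pixels"],(400,300));o[:400,400:]=cv2.resize(c,(400,400),interpolation=2)
cv2.imwrite("pics/p5.png",o[:,:,::-1])
# floor-level footprint ahead: divider wall edge prediction
```

```text
[-86.17756526  41.85372161  75.98834093]
3 rows dp [-0.007, -0.01, 0.333] turn [0.005, -0.005, -0.002]
```

View pics/p5.png

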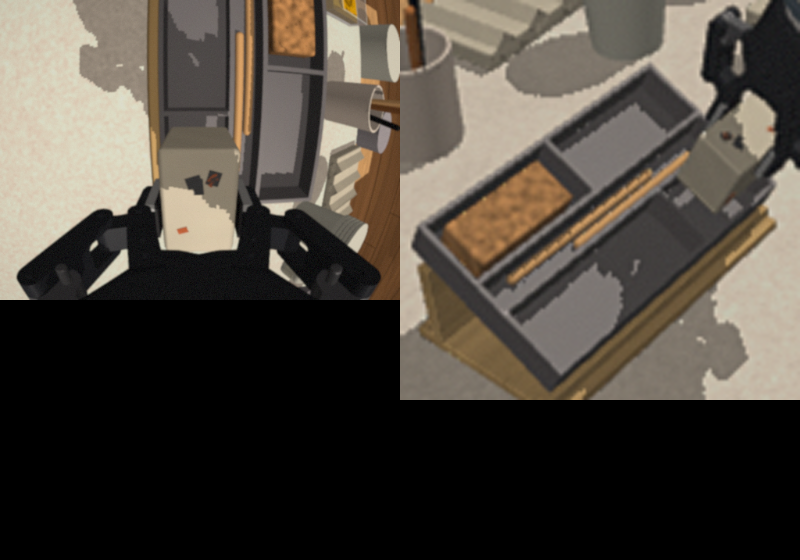

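The block hangs over the short compartment, just clear of the divider (at v 110 in the small view), and is lined up. Lowering slowly.

>>> play_rows(rows=[{"dp": [-0.007,-0.01,0.333],"turn": [0,0,0],"fingers": 1},{"dp": [-0.007,-0.01,0.333],"turn": [0,0,0],"fingers": 1},{"dp": [-0.007,-0.01,0.333],"turn": [0,0,0],"fingers": 1},{"dp": [0,0,0],"turn": [0,0,0],"fingers": 1},{"dp": [0,0,0],"turn": [0,0,0],"fingers": 1}])

```text
clock: 6.72
eef_pos: [477.9, 118.6, 74.0]
tcp_rot: [2.67, -0.001, 1.496]
contact_force: [-0.1, -0.0, -3.6]
opening: 0.506
grasp_force: 55.3
```

>>> play_rows(rows=[{"dp": [0,0,0.05],"turn": [0,0,0],"fingers": 1},{"dp": [0,0,0.02],"turn": [0,0,0],"fingers": 1},{"dp": [0,0,0],"turn": [0,0,0],"fingers": 1}])

```text
clock: 6.97
eef_pos: [479.5, 118.4, 72.1]
tcp_rot: [2.669, -0.002, 1.495]
contact_force: [-0.5, 0.3, -2.8]
opening: 0.506
grasp_force: 55.4
```

Run:
```python
from h import *
t=Tote();s=r.sense();print(t.l(s["eef_pos"]),s["contact_force"],np.degrees((t.tool.inv()*Ro.from_euler("xyz",s["tcp_rot"])).as_rotvec()))
```

```text
[-87.52411456  43.13671542  33.33451246] [-0.53816344  0.28254661 -2.77990689] [-0.09449616  0.07620931  0.05727317]
```

>>> play_rows(rows=[{"dp": [0,0,0.03],"turn": [0,0,0],"fingers": 1},{"dp": [0,0,0],"turn": [0,0,0],"fingers": 1},{"dp": [0,0,0],"turn": [0,0,0],"fingers": 1}])

```text
clock: 7.22
eef_pos: [479.9, 118.1, 70.6]
tcp_rot: [2.669, -0.001, 1.495]
contact_force: [-0.3, 1.4, -3.1]
opening: 0.508
grasp_force: 55.4
```

>>> play_rows(rows=[{"dp": [0,0,0.03],"turn": [0,0,0],"fingers": 1},{"dp": [0,0,0],"turn": [0,0,0],"fingers": 1},{"dp": [0,0,0],"turn": [0,0,0],"fingers": 1}])

```text
clock: 7.47
eef_pos: [480.3, 118.1, 70.0]
tcp_rot: [2.669, -0.002, 1.495]
contact_force: [-9.4, 0.1, 14.9]
opening: 0.504
grasp_force: 57.9
```

Contact is felt (17 N normal to the floor), so the block is seated. Releasing gently and backing off.

>>> play_rows(rows=[{"dp": [0,0,0],"turn": [0,0,0],"fingers": 0.46},{"dp": [0,0,0],"turn": [0,0,0],"fingers": 0.43},{"dp": [0,0,0],"turn": [0,0,0],"fingers": 0.4},{"dp": [0,0,0],"turn": [0,0,0],"fingers": 0.35},{"dp": [0,0,0],"turn": [0,0,0],"fingers": 0.25}])

```text
clock: 7.88
eef_pos: [480.6, 118.1, 69.4]
tcp_rot: [2.67, -0.001, 1.495]
contact_force: [0.2, -0.4, -0.0]
opening: 0.747
grasp_force: 0.0
```

>>> play_rows(rows=[{"dp": [0,0,-0.2],"turn": [0,0,0],"fingers": 0.2},{"dp": [0,0,-0.6],"turn": [0,0,0],"fingers": 0.1},{"dp": [0,0,-0.9],"turn": [0,0,0],"fingers": 0},{"dp": [0,0,-0.9],"turn": [0,0,0],"fingers": 0},{"dp": [0,0,-0.4],"turn": [0,0,0],"fingers": 0}])

```text
clock: 8.3
eef_pos: [431.6, 121.5, 167.9]
tcp_rot: [2.667, -0.0, 1.494]
contact_force: [1.5, 0.3, 0.2]
opening: 1.001
grasp_force: 0.0
```

Run:
```python
from h import *
t=r.grab_frame("top");s=r.grab_frame("side")
for n,f,(x0,y0,x1,y1),z in[("tub",t,(248,104,296,150),136)]:
    im=f["pixels"][y0:y1,x0:x1].astype(int);m=(im.min(2)>135).astype(np.uint8)
    g=im.mean(2);print(np.percentile(g,[10,50,90]))
    c=max(cv2.findContours(m,0,2)[0],key=cv2.contourArea);(u,v),rad=cv2.minEnclosingCircle(c)
    print(n,u+x0,v+y0,rad,onz(f,u+x0,v+y0,z).round(1))
# tub by hand: top circle centre ~ (271.5,127) ; radius 17
print(onz(t,271.5,127,136),onz(t,271.5+16,127,136))
plan([531,-142,200],down(np.radians(-3.6)),15)
# jar
print("jar",onz(t,325,183.5,70).round())
```

```text
[ 73.33333333 120.         123.66666667]Traceback (most recent call last):
  File "<stdin>", line 6, in <module>
ValueError: max() iterable argument is empty
```

Run:
```python
from h import *
t=r.grab_frame("top")
print("tub",onz(t,271.5,127,136),onz(t,271.5,127+17,136))
plan([531,-142,200],down(np.radians(-3.6)),16)
print("jar",onz(t,325,183.5,70).round())
```

```text
tub [730.19553218 -85.8313154  136.        ] [680.79731054 -85.06336289 136.        ]
16 rows dp [-0.186, 0.452, 0.051] turn [0.225, -0.222, 0.91]
jar [ 575. -244.   70.]
```

>>> play_rows(rows=[{"dp": [-0.186,0.452,0.051],"turn": [0.225,-0.222,0.91],"fingers": 0},{"dp": [-0.186,0.452,0.051],"turn": [0.225,-0.222,0.91],"fingers": 0},{"dp": [-0.186,0.452,0.051],"turn": [0.225,-0.222,0.91],"fingers": 0},{"dp": [-0.186,0.452,0.051],"turn": [0.225,-0.222,0.91],"fingers": 0},{"dp": [-0.186,0.452,0.051],"turn": [0.225,-0.222,0.91],"fingers": 0}])

```text
clock: 8.87
eef_pos: [506.2, 60.6, 191.0]
tcp_rot: [2.808, -0.08, 1.005]
contact_force: [0.4, 0.9, -0.1]
opening: 0.997
grasp_force: 0.0
```

>>> play_rows(rows=[{"dp": [-0.186,0.452,0.051],"turn": [0.225,-0.222,0.91],"fingers": 0},{"dp": [-0.186,0.452,0.051],"turn": [0.225,-0.222,0.91],"fingers": 0},{"dp": [-0.186,0.452,0.051],"turn": [0.225,-0.222,0.91],"fingers": 0},{"dp": [-0.186,0.452,0.051],"turn": [0.225,-0.222,0.91],"fingers": 0},{"dp": [-0.186,0.452,0.051],"turn": [0.225,-0.222,0.91],"fingers": 0}])

```text
clock: 9.28
eef_pos: [544.3, -29.0, 201.4]
tcp_rot: [2.97, -0.086, 0.512]
contact_force: [-0.1, 0.5, -0.3]
opening: 0.997
grasp_force: 0.0
```

>>> play_rows(rows=[{"dp": [-0.186,0.452,0.051],"turn": [0.225,-0.222,0.91],"fingers": 0},{"dp": [-0.186,0.452,0.051],"turn": [0.225,-0.222,0.91],"fingers": 0},{"dp": [-0.186,0.452,0.051],"turn": [0.225,-0.222,0.91],"fingers": 0},{"dp": [-0.186,0.452,0.051],"turn": [0.225,-0.222,0.91],"fingers": 0},{"dp": [-0.186,0.452,0.051],"turn": [0.225,-0.222,0.91],"fingers": 0}])

```text
clock: 9.7
eef_pos: [537.2, -126.4, 198.4]
tcp_rot: [3.115, -0.015, 0.026]
contact_force: [0.1, -0.2, -0.4]
opening: 0.998
grasp_force: 0.0
```

>>> play_rows(rows=[{"dp": [-0.186,0.452,0.051],"turn": [0.225,-0.222,0.91],"fingers": 0},{"dp": [0,0,0],"turn": [0,0,0],"fingers": 0},{"dp": [0,0,0],"turn": [0,0,0],"fingers": 0},{"dp": [0,0,0],"turn": [0,0,0],"fingers": 0}])

```text
clock: 10.03
eef_pos: [530.1, -143.0, 197.4]
tcp_rot: [3.139, 0.005, -0.064]
contact_force: [0.9, -0.8, -0.7]
opening: 1.001
grasp_force: 0.0
```

```bash
cat >> h.py <<'E'
def pale(f,z,fish,box=None,n=1):
    """top faces of pale blocks in a picture: largest bright contour in box, corners cast on z"""
    im=cv2.GaussianBlur(f["pixels"],(0,0),1);return im
E
python3 - <<'E'
from h import *
f=r.grab_frame("wrist");s=r.sense();print(s["clock"],s["eef_pos"],s["tcp_rot"])
np.savez("w6.npz",im=f["pixels"],pose=f["pose"])
o=np.zeros((576,800,3),np.uint8);o[:432,:576]=cv2.resize(f["pixels"],(576,432))
t=r.grab_frame("top")["pixels"][165:240,120:235];o[436:576,:215]=cv2.resize(t,(215,140),interpolation=2)
sd=r.grab_frame("side")["pixels"][170:310,130:270];o[300:524,576:]=cv2.resize(sd,(224,224),interpolation=2)
cv2.imwrite("pics/p6.png",o[:,:,::-1])
E
```

```text
10.0833 [ 530.19738261 -142.51435059  197.76525812] [ 3.13939973  0.00459102 -0.06283311]
```

View pics/p6.png

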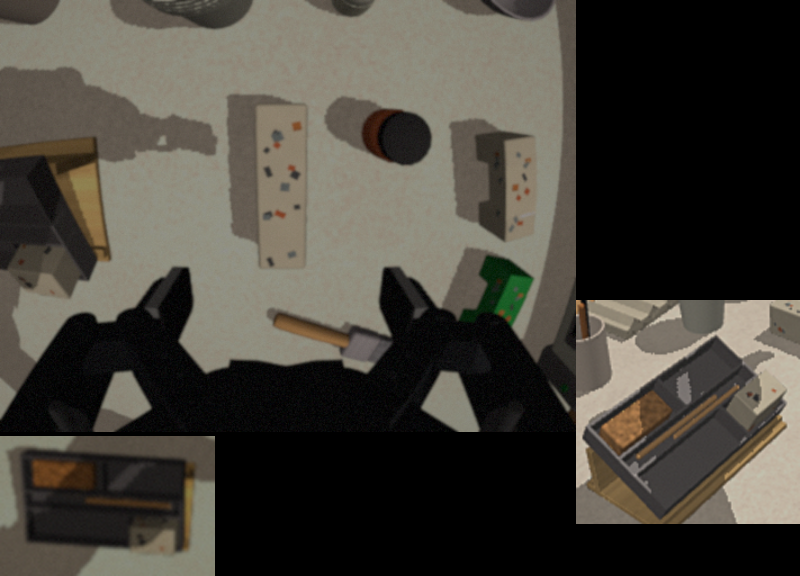

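The wrist view has the long bar's top at (256,105)–(304,268) and the arch's top at (503,137)–(535,235). The green look-alike is at (500,290), and the jar is at (403,137) between the samples. The short block stands in the short compartment in both insets.

Run:
```python
from h import *
z=np.load("w6.npz");f=dict(r.grab_frame("wrist"));f["pose"]=z["pose"]
for n,q in dict(long=[(256,105),(307,104),(304,268),(259,268)],arch=[(503,137),(537,134),(535,235),(507,241)]).items():
    P=np.array([onz(f,u/1.125,v/1.125,60,True) for u,v in q])
    a=(P[0]+P[1]-P[2]-P[3])/2;print(n,P[:,:2].round(0).tolist(),P.mean(0).round(1),"L",np.linalg.norm(a).round(1),"W",np.linalg.norm((P[1]+P[2]-P[0]-P[3])/2).round(1),"ang",np.degrees(np.arctan2(a[1],a[0])).round(2))
```

```text
long [[613.0, -123.0], [611.0, -165.0], [464.0, -155.0], [467.0, -113.0]] [ 538.8 -138.8   60. ] L 146.9 W 41.9 ang -3.84
arch [[582.0, -355.0], [586.0, -403.0], [475.0, -417.0], [472.0, -375.0]] [ 528.7 -387.5   60. ] L 111.7 W 45.0 ang 8.54
```

Run:
```python
from h import *
plan([538,-139.5,31],down(np.radians(-3.8)),6)
```

```text
6 rows dp [0.032, -0.013, 0.699] turn [0.003, 0.005, 0.007]
```

>>> play_rows(rows=[{"dp": [0.032,-0.013,0.7],"turn": [0.003,0.005,0.007],"fingers": 0},{"dp": [0.032,-0.013,0.7],"turn": [0.003,0.005,0.007],"fingers": 0},{"dp": [0.032,-0.013,0.7],"turn": [0.003,0.005,0.007],"fingers": 0},{"dp": [0.032,-0.013,0.7],"turn": [0.003,0.005,0.007],"fingers": 0},{"dp": [0.032,-0.013,0.7],"turn": [0.003,0.005,0.007],"fingers": 0}])

```text
clock: 10.65
eef_pos: [537.0, -139.9, 58.1]
tcp_rot: [3.141, -0.001, -0.066]
contact_force: [0.0, -0.4, -0.3]
opening: 1.001
grasp_force: 0.0
```

>>> play_rows(rows=[{"dp": [0.032,-0.013,0.7],"turn": [0.003,0.005,0.007],"fingers": 0},{"dp": [0,0,0],"turn": [0,0,0],"fingers": 0},{"dp": [0,0,0],"turn": [0,0,0],"fingers": 0},{"dp": [0,0,0],"turn": [0,0,0],"fingers": 0}])

```text
clock: 10.98
eef_pos: [538.8, -140.0, 32.2]
tcp_rot: [3.142, -0.001, -0.067]
contact_force: [-0.0, 0.8, 0.7]
opening: 0.997
grasp_force: 0.0
```

Run:
```python
from h import *
f=r.grab_frame("wrist");s=r.sense();print(s["eef_pos"],s["tcp_rot"],s["contact_force"])
np.savez("w7.npz",im=f["pixels"],pose=f["pose"]);cv2.imwrite("pics/w7.png",cv2.resize(f["pixels"][:,:,::-1],(768,576),interpolation=2))
g=f["pixels"].astype(int).mean(2)
for v in(130,220):print(v,g[v-1:v+2,180:320].mean(0).round().astype(int).tolist())
print(g[60:140,250:256].mean(1).round().astype(int).tolist())
```

```text
[ 539.25016674 -140.2471128    32.67524185] [ 3.14135976e+00 -2.50815764e-03 -6.76015849e-02] [ 0.31891634 -0.17416511  0.70333173]
130 [99, 97, 98, 99, 97, 99, 99, 101, 100, 98, 99, 99, 101, 99, 97, 98, 98, 93, 91, 104, 115, 120, 130, 134, 138, 140, 138, 139, 137, 140, 139, 140, 139, 139, 140, 139, 140, 139, 141, 139, 141, 139, 140, 140, 140, 140, 140, 140, 138, 141, 140, 140, 140, 143, 139, 140, 142, 141, 138, 139, 142, 140, 139, 141, 140, 141, 138, 140, 142, 140, 142, 140, 140, 142, 140, 139, 139, 139, 140, 139, 139, 139, 141, 143, 139, 140, 139, 139, 138, 140, 138, 139, 139, 139, 137, 139, 140, 139, 141, 140, 139, 138, 140, 139, 139, 139, 139, 138, 141, 140, 141, 140, 138, 141, 138, 139, 139, 137, 133, 132, 136, 139, 136, 133, 129, 124, 120, 122, 139, 151, 155, 154, 155, 155, 155, 155, 156, 155, 154, 155]
220 [101, 98, 97, 97, 94, 95, 95, 98, 99, 99, 98, 100, 96, 96, 97, 98, 98, 100, 103, 105, 103, 101, 89, 81, 81, 86, 86, 87, 86, 88, 87, 87, 87, 85, 86, 88, 87, 87, 86, 86, 87, 86, 87, 85, 87, 85, 86, 87, 86, 87, 87, 86, 86, 88, 88, 87, 85, 86, 87, 88, 85, 85, 86, 86, 86, 87, 87, 87, 87, 88, 86, 86, 88, 87, 84, 86, 87, 87, 87, 88, 85, 85, 86, 87, 86, 88, 86, 86, 86, 88, 86, 87, 86, 87, 87, 87, 87, 85, 88, 88, 86, 86, 87, 86, 87, 85, 87, 88, 85, 88, 86, 87, 86, 88, 86, 87, 88, 87, 87, 83, 79, 75, 69, 81, 111, 140, 150, 149, 150, 150, 150, 153, 153, 154, 155, 155, 156, 153, 156, 154]
[147, 148, 147, 147, 148, 148, 148, 148, 148, 148, 148, 149, 147, 148, 148, 147, 147, 147, 148, 150, 151, 151, 153, 151, 153, 152, 149, 148, 144, 142, 127, 106, 96, 96, 97, 97, 97, 96, 92, 88, 82, 90, 104, 114, 120, 125, 131, 138, 138, 139, 139, 140, 138, 139, 139, 138, 139, 139, 140, 139, 139, 141, 141, 140, 141, 140, 141, 140, 141, 140, 141, 141, 141, 140, 140, 141, 141, 141, 140, 140]
```

Run:
```python
from h import *
z=np.load("w7.npz");f=dict(r.grab_frame("wrist"));f["pose"]=z["pose"];s=r.sense();R0=Ro.from_euler("xyz",s["tcp_rot"])
for v in(100,103):print(R0.inv().apply(onz(f,253,v,60,True)-s["eef_pos"]).round(1))
print(s["eef_pos"])
```

```text
[ 74.2  -2.1 -26.9]
[ 73.   -2.1 -26.9]
[ 539.36448472 -140.35258603   32.85834345]
```

>>> play_rows(rows=[{"dp": [0,-0.02,0.05],"turn": [0,0,0],"fingers": 0.2},{"dp": [0,0,0],"turn": [0,0,0],"fingers": 0.4},{"dp": [0,0,0],"turn": [0,0,0],"fingers": 0.6},{"dp": [0,0,0],"turn": [0,0,0],"fingers": 1},{"dp": [0,0,0],"turn": [0,0,0],"fingers": 1}], force=70)

```text
clock: 11.5
eef_pos: [538.3, -139.6, 29.7]
tcp_rot: [3.142, -0.001, -0.068]
contact_force: [-2.6, -1.1, 7.6]
opening: 0.499
grasp_force: 71.3
```

>>> play_rows(rows=[{"dp": [0,0,0],"turn": [0,0,0],"fingers": 1},{"dp": [0,0,0],"turn": [0,0,0],"fingers": 1},{"dp": [0,0,0],"turn": [0,0,0],"fingers": 1},{"dp": [0,0,0],"turn": [0,0,0],"fingers": 1}])

```text
clock: 11.83
eef_pos: [538.4, -139.6, 29.7]
tcp_rot: [-3.142, -0.001, -0.068]
contact_force: [-2.5, -0.7, 7.3]
opening: 0.502
grasp_force: 71.3
```

Run:
```python
from h import *
s=r.sense();p=s["eef_pos"];print(p,s["tcp_rot"],s["opening"],s["contact_force"])
f=r.grab_frame("wrist");g=f["pixels"].astype(int).mean(2);print(g[90:115,245:256].mean(1).round().astype(int).tolist())
R0=Ro.from_euler("xyz",s["tcp_rot"])
for v in (101,104):print(R0.inv().apply(onz(f,253,v,60,True)-p).round(1))
for v in(130,220):
    L=g[v-1:v+2].mean(0).round().astype(int);print(L[190:215].tolist(),L[290:320].tolist())
t=Tote();up=p+[0,0,170];a=t.w([40,43,140]);print(a)
plan(a,t.tool,20,(up,R0))
```

```text
[ 538.36174477 -139.60893896   29.73443581] [-3.14155976e+00 -7.69781860e-04 -6.80014828e-02] 0.502325148105898 [-2.54200922 -0.68163041  7.33367977]
[105, 100, 100, 100, 102, 103, 102, 99, 90, 86, 101, 115, 123, 128, 135, 142, 145, 149, 147, 148, 148, 147, 147, 147, 148]
[ 74.3  -1.8 -30.2]
[ 73.2  -1.8 -30.2]
[108, 106, 107, 105, 105, 104, 98, 94, 106, 119, 128, 133, 140, 145, 145, 150, 148, 148, 148, 149, 148, 147, 148, 147, 148] [146, 149, 147, 146, 149, 149, 148, 148, 150, 147, 141, 143, 147, 146, 143, 139, 137, 133, 126, 131, 151, 161, 164, 163, 163, 164, 165, 163, 167, 164]
[105, 107, 105, 103, 106, 103, 104, 108, 109, 109, 108, 103, 91, 88, 89, 90, 92, 92, 93, 94, 92, 92, 93, 92, 93] [148, 147, 139, 129, 125, 126, 126, 117, 102, 95, 90, 85, 81, 76, 78, 100, 134, 155, 159, 160, 160, 160, 163, 163, 166, 163, 164, 165, 164, 163]
[440.91395451 249.22563449 167.2193219 ]
20 rows dp [0.224, -0.509, -0.059] turn [-0.177, 0.175, -0.732]
```

Gripped at opening 0.50. The bar's centre is about 1 mm behind the TCP along x and its underside is 29.7 mm below. Lifting and carrying.

>>> play_rows(rows=[{"dp": [0,0,-0.4],"turn": [0,0,0],"fingers": 1},{"dp": [0,0,-0.95],"turn": [0,0,0],"fingers": 1},{"dp": [0,0,-0.95],"turn": [0,0,0],"fingers": 1},{"dp": [0,0,-0.95],"turn": [0,0,0],"fingers": 1},{"dp": [0,0,-0.95],"turn": [0,0,0],"fingers": 1}])

```text
clock: 12.3
eef_pos: [536.8, -139.1, 197.9]
tcp_rot: [-3.141, 0.002, -0.068]
contact_force: [0.9, -0.3, -5.8]
opening: 0.5
grasp_force: 73.8
```

>>> play_rows(rows=[{"dp": [0.224,-0.509,-0.059],"turn": [-0.177,0.175,-0.732],"fingers": 1},{"dp": [0.224,-0.509,-0.059],"turn": [-0.177,0.175,-0.732],"fingers": 1},{"dp": [0.224,-0.509,-0.059],"turn": [-0.177,0.175,-0.732],"fingers": 1},{"dp": [0.224,-0.509,-0.059],"turn": [-0.177,0.175,-0.732],"fingers": 1},{"dp": [0.224,-0.509,-0.059],"turn": [-0.177,0.175,-0.732],"fingers": 1}])

```text
clock: 12.72
eef_pos: [573.0, -33.5, 205.5]
tcp_rot: [3.033, -0.071, 0.323]
contact_force: [-0.1, 0.1, -6.4]
opening: 0.506
grasp_force: 73.9
```

>>> play_rows(rows=[{"dp": [0.224,-0.509,-0.059],"turn": [-0.177,0.175,-0.732],"fingers": 1},{"dp": [0.224,-0.509,-0.059],"turn": [-0.177,0.175,-0.732],"fingers": 1},{"dp": [0.224,-0.509,-0.059],"turn": [-0.177,0.175,-0.732],"fingers": 1},{"dp": [0.224,-0.509,-0.059],"turn": [-0.177,0.175,-0.732],"fingers": 1},{"dp": [0.224,-0.509,-0.059],"turn": [-0.177,0.175,-0.732],"fingers": 1}])

```text
clock: 13.13
eef_pos: [565.6, 77.5, 204.8]
tcp_rot: [2.906, -0.096, 0.718]
contact_force: [0.7, -1.1, -6.4]
opening: 0.502
grasp_force: 73.9
```

>>> play_rows(rows=[{"dp": [0.224,-0.509,-0.059],"turn": [-0.177,0.175,-0.732],"fingers": 1},{"dp": [0.224,-0.509,-0.059],"turn": [-0.177,0.175,-0.732],"fingers": 1},{"dp": [0.224,-0.509,-0.059],"turn": [-0.177,0.175,-0.732],"fingers": 1},{"dp": [0.224,-0.509,-0.059],"turn": [-0.177,0.175,-0.732],"fingers": 1},{"dp": [0.224,-0.509,-0.059],"turn": [-0.177,0.175,-0.732],"fingers": 1}])

```text
clock: 13.55
eef_pos: [517.9, 176.9, 191.3]
tcp_rot: [2.779, -0.07, 1.112]
contact_force: [-0.1, -0.5, -6.1]
opening: 0.507
grasp_force: 74.0
```

>>> play_rows(rows=[{"dp": [0.224,-0.509,-0.059],"turn": [-0.177,0.175,-0.732],"fingers": 1},{"dp": [0.224,-0.509,-0.059],"turn": [-0.177,0.175,-0.732],"fingers": 1},{"dp": [0.224,-0.509,-0.059],"turn": [-0.177,0.175,-0.732],"fingers": 1},{"dp": [0.224,-0.509,-0.059],"turn": [-0.177,0.175,-0.732],"fingers": 1},{"dp": [0.224,-0.509,-0.059],"turn": [-0.177,0.175,-0.732],"fingers": 1}])

```text
clock: 13.97
eef_pos: [438.8, 249.6, 163.9]
tcp_rot: [2.671, 0.002, 1.5]
contact_force: [0.7, -0.0, -6.5]
opening: 0.503
grasp_force: 74.0
```

>>> play_rows(rows=[{"dp": [0,0,0],"turn": [0,0,0],"fingers": 1},{"dp": [0,0,0],"turn": [0,0,0],"fingers": 1},{"dp": [0,0,0],"turn": [0,0,0],"fingers": 1}])

```text
clock: 14.22
eef_pos: [440.1, 249.2, 164.5]
tcp_rot: [2.672, 0.001, 1.496]
contact_force: [1.0, 0.6, -4.9]
opening: 0.502
grasp_force: 74.0
```

Run:
```python
from h import *
t=Tote();s=r.sense();q=t.l(s["eef_pos"]);print(q,s["opening"],np.degrees((t.tool.inv()*Ro.from_euler("xyz",s["tcp_rot"])).as_rotvec()))
f=r.grab_frame("wrist");g=f["pixels"].astype(int).mean(2);print(g[90:115,245:256].mean(1).round().astype(int).tolist())
for v in (101,104):print((t.onp(f,253,v,q[2]-29.7+60)-q).round(1))
a=t.w([42.8,43,75]);plan(a,t.tool,4);plan(t.w([42.8,43,33]),t.tool,4,(a,t.tool))
```

```text
[ 39.87778668  44.99172076 137.97260782] 0.5021512060609659 [ 0.07720318 -0.06098091 -0.01992274]
[62, 58, 60, 73, 88, 95, 96, 94, 90, 91, 96, 101, 101, 102, 102, 102, 102, 101, 102, 102, 102, 101, 101, 101, 102]
[74.8 -0.3 30.3]
[73.7 -0.3 30.3]
4 rows dp [0.018, 0.009, 0.394] turn [-0.002, 0.002, -0.001]
4 rows dp [0.0, -0.0, 0.262] turn [0.0, 0.0, 0.0]
```

>>> play_rows(rows=[{"dp": [0.015,0.009,0.394],"turn": [0,0,0],"fingers": 1},{"dp": [0.015,0.009,0.394],"turn": [0,0,0],"fingers": 1},{"dp": [0.015,0.009,0.394],"turn": [0,0,0],"fingers": 1},{"dp": [0.015,0.009,0.394],"turn": [0,0,0],"fingers": 1},{"dp": [0,0,0],"turn": [0,0,0],"fingers": 1}])

```text
clock: 14.68
eef_pos: [471.2, 248.4, 107.3]
tcp_rot: [2.673, 0.002, 1.494]
contact_force: [-0.1, -0.1, -6.5]
opening: 0.503
grasp_force: 73.9
```

>>> play_rows(rows=[{"dp": [0,0,0],"turn": [0,0,0],"fingers": 1},{"dp": [0,0,0],"turn": [0,0,0],"fingers": 1},{"dp": [0,0,0],"turn": [0,0,0],"fingers": 1}])

```text
clock: 14.93
eef_pos: [470.5, 249.5, 110.0]
tcp_rot: [2.67, -0.0, 1.495]
contact_force: [-0.2, 0.4, -6.3]
opening: 0.504
grasp_force: 73.9
```

Run:
```python
from h import *
t=Tote();s=r.sense();q=t.l(s["eef_pos"]);print(q)
plan(t.w([42.3,43,33.5]),t.tool,4)
f=r.grab_frame("wrist");c=r.grab_frame("side")["pixels"][170:310,130:270]
o=np.zeros((450,800,3),np.uint8);o[:300,:400]=cv2.resize(f["pixels"],(400,300));o[:400,400:]=cv2.resize(c,(400,400),interpolation=2)
cv2.imwrite("pics/p8.png",o[:,:,::-1])
```

```text
[42.51230428 42.68499679 75.61690722]
4 rows dp [-0.001, -0.002, 0.263] turn [0.0, 0.0, -0.001]
```

View pics/p8.png

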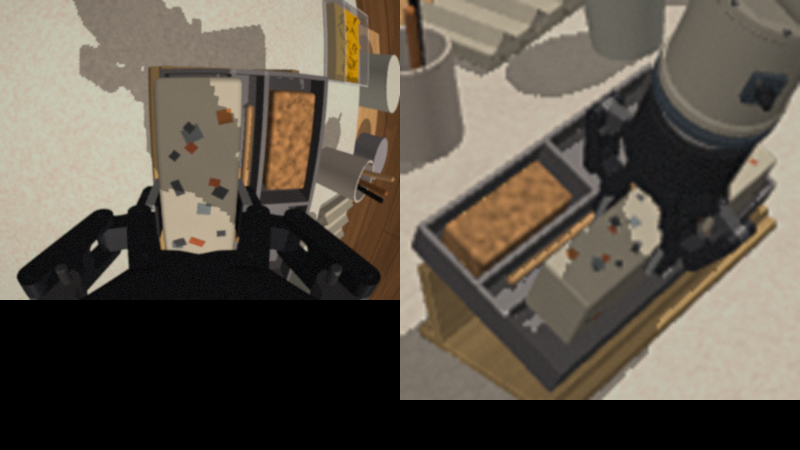

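The bar hangs squarely over the long compartment, with the end rim visible beyond it at v≈70. Lowering. That was my tenth picture, so from here I rely on numbers.

>>> play_rows(rows=[{"dp": [0,0,0.263],"turn": [0,0,0],"fingers": 1},{"dp": [0,0,0.263],"turn": [0,0,0],"fingers": 1},{"dp": [0,0,0.263],"turn": [0,0,0],"fingers": 1},{"dp": [0,0,0.2],"turn": [0,0,0],"fingers": 1},{"dp": [0,0,0],"turn": [0,0,0],"fingers": 1}])

```text
clock: 15.45
eef_pos: [488.2, 248.0, 73.3]
tcp_rot: [2.671, 0.001, 1.496]
contact_force: [0.5, -0.5, -5.9]
opening: 0.502
grasp_force: 73.9
```

>>> play_rows(rows=[{"dp": [0,0,0.03],"turn": [0,0,0],"fingers": 1},{"dp": [0,0,0],"turn": [0,0,0],"fingers": 1},{"dp": [0,0,0],"turn": [0,0,0],"fingers": 1}])

```text
clock: 15.7
eef_pos: [488.7, 248.3, 73.4]
tcp_rot: [2.67, 0.0, 1.496]
contact_force: [-0.2, -0.2, -6.4]
opening: 0.502
grasp_force: 73.9
```

Run:
```python
from h import *
t=Tote();s=r.sense();q=t.l(s["eef_pos"]);print(q,s["contact_force"])
```

```text
[42.68308067 43.09384876 34.79402548] [-0.19220621 -0.23210765 -6.39645209]
```

>>> play_rows(rows=[{"dp": [0,0,0.05],"turn": [0,0,0],"fingers": 1},{"dp": [0,0,0.04],"turn": [0,0,0],"fingers": 1},{"dp": [0,0,0],"turn": [0,0,0],"fingers": 1},{"dp": [0,0,0],"turn": [0,0,0],"fingers": 1}])

```text
clock: 16.03
eef_pos: [490.2, 247.9, 69.6]
tcp_rot: [2.671, 0.001, 1.496]
contact_force: [0.2, -0.1, -6.6]
opening: 0.504
grasp_force: 74.0
```

>>> play_rows(rows=[{"dp": [0,0,0.025],"turn": [0,0,0],"fingers": 1},{"dp": [0,0,0],"turn": [0,0,0],"fingers": 1},{"dp": [0,0,0],"turn": [0,0,0],"fingers": 1}])

```text
clock: 16.28
eef_pos: [490.6, 247.9, 69.1]
tcp_rot: [2.671, 0.001, 1.496]
contact_force: [-5.1, -1.1, 2.5]
opening: 0.503
grasp_force: 75.4
```

Contact (about 10 N) at the expected height. Releasing.

>>> play_rows(rows=[{"dp": [0,0,0.008],"turn": [0,0,0],"fingers": 0.48},{"dp": [0,0,0],"turn": [0,0,0],"fingers": 0.44},{"dp": [0,0,0],"turn": [0,0,0],"fingers": 0.4},{"dp": [0,0,0],"turn": [0,0,0],"fingers": 0.35},{"dp": [0,0,0],"turn": [0,0,0],"fingers": 0.25}])

```text
clock: 16.7
eef_pos: [491.2, 248.1, 68.7]
tcp_rot: [2.67, 0.0, 1.496]
contact_force: [-0.0, -0.4, 0.6]
opening: 0.742
grasp_force: 0.0
```

>>> play_rows(rows=[{"dp": [0,0,-0.2],"turn": [0,0,0],"fingers": 0.2},{"dp": [0,0,-0.6],"turn": [0,0,0],"fingers": 0.1},{"dp": [0,0,-0.9],"turn": [0,0,0],"fingers": 0},{"dp": [0,0,-0.9],"turn": [0,0,0],"fingers": 0},{"dp": [0,0,-0.9],"turn": [0,0,0],"fingers": 0}])

```text
clock: 17.12
eef_pos: [426.4, 252.5, 194.1]
tcp_rot: [2.673, 0.001, 1.496]
contact_force: [0.9, 0.1, 0.9]
opening: 0.999
grasp_force: 0.0
```

>>> play_rows(rows=[{"dp": [0,0,0],"turn": [0,0,0],"fingers": 0},{"dp": [0,0,0],"turn": [0,0,0],"fingers": 0},{"dp": [0,0,0],"turn": [0,0,0],"fingers": 0}])

```text
clock: 17.37
eef_pos: [427.6, 252.8, 193.3]
tcp_rot: [2.67, 0.0, 1.496]
contact_force: [-0.7, -0.5, -0.2]
opening: 1.003
grasp_force: 0.0
```

Run:
```python
from h import *
t=Tote();f=r.grab_frame("wrist");s=r.sense();q=t.l(s["eef_pos"]);print(q)
im=f["pixels"];g=im.astype(int).mean(2)
# predicted top-face corners of seated long bar, and compare by thresholding
for y in (70,26,65,21):print("y",y,np.round(proj(f,t.w([80,y,60]),True),1))
print("x117",np.round(proj(f,t.w([117,45,60]),True),1))
u,v=proj(f,t.w([80,48,60]),True);v=int(v);L=g[v-2:v+3].mean(0).round().astype(int);print(v,"u160-290",L[160:290].tolist())
u=int(proj(f,t.w([117,45,60]),True)[0]);print(u,"v20-110",g[20:110,u-2:u+3].mean(1).round().astype(int).tolist())
print("arch hover");plan([528,-387.3,200],down(np.radians(8.5)),24)
```

```text
[ 42.13771698  43.70682285 168.72217733]
y 70 [222.  145.5]
y 26 [273.5 145.4]
y 65 [227.8 145.4]
y 21 [279.3 145.4]
x117 [251.2 101.8]
145 u160-290 [160, 161, 161, 162, 162, 162, 161, 162, 161, 161, 160, 161, 161, 159, 160, 161, 161, 161, 161, 162, 161, 160, 161, 161, 160, 160, 160, 161, 160, 163, 163, 162, 163, 164, 164, 164, 165, 164, 163, 163, 163, 164, 162, 164, 165, 163, 163, 161, 146, 107, 80, 91, 109, 116, 108, 88, 74, 72, 68, 57, 51, 62, 69, 62, 52, 49, 40, 44, 70, 103, 125, 140, 142, 144, 145, 142, 133, 117, 97, 81, 87, 104, 123, 136, 144, 144, 141, 133, 125, 117, 116, 125, 136, 141, 145, 144, 145, 146, 145, 145, 143, 143, 144, 144, 145, 145, 144, 144, 145, 144, 144, 145, 144, 144, 146, 147, 141, 136, 117, 86, 47, 42, 69, 85, 91, 92, 92, 93, 92, 91]
251 v20-110 [154, 153, 151, 151, 152, 153, 153, 154, 154, 156, 155, 154, 154, 156, 156, 156, 154, 152, 153, 155, 157, 159, 157, 158, 158, 161, 161, 160, 159, 161, 160, 159, 159, 160, 160, 158, 155, 143, 118, 104, 101, 101, 101, 103, 103, 103, 106, 105, 104, 105, 107, 104, 102, 102, 102, 102, 103, 103, 103, 101, 101, 103, 105, 104, 105, 104, 102, 101, 100, 94, 84, 76, 67, 59, 54, 51, 46, 48, 52, 57, 69, 92, 113, 129, 140, 144, 145, 145, 146, 145]
arch hover
24 rows dp [-0.464, 0.555, 0.105] turn [0.158, -0.125, 0.526]
```

The bar is seated: its top edges are at u 229 and 279 (y = 64 and 21), and its end is at x ≈ 117. Going to the arch.

>>> play_rows(rows=[{"dp": [-0.464,0.555,0.105],"turn": [0.158,-0.125,0.526],"fingers": 0},{"dp": [-0.464,0.555,0.105],"turn": [0.158,-0.125,0.526],"fingers": 0},{"dp": [-0.464,0.555,0.105],"turn": [0.158,-0.125,0.526],"fingers": 0},{"dp": [-0.464,0.555,0.105],"turn": [0.158,-0.125,0.526],"fingers": 0},{"dp": [-0.464,0.555,0.105],"turn": [0.158,-0.125,0.526],"fingers": 0}])

```text
clock: 17.83
eef_pos: [518.4, 139.4, 217.4]
tcp_rot: [2.764, -0.052, 1.215]
contact_force: [0.7, 1.0, 0.8]
opening: 0.999
grasp_force: 0.0
```

>>> play_rows(rows=[{"dp": [-0.464,0.555,0.105],"turn": [0.158,-0.125,0.526],"fingers": 0},{"dp": [-0.464,0.555,0.105],"turn": [0.158,-0.125,0.526],"fingers": 0},{"dp": [-0.464,0.555,0.105],"turn": [0.158,-0.125,0.526],"fingers": 0},{"dp": [-0.464,0.555,0.105],"turn": [0.158,-0.125,0.526],"fingers": 0},{"dp": [-0.464,0.555,0.105],"turn": [0.158,-0.125,0.526],"fingers": 0}])

```text
clock: 18.25
eef_pos: [575.4, 5.5, 227.9]
tcp_rot: [2.867, -0.079, 0.932]
contact_force: [0.4, 1.0, -0.6]
opening: 1.0
grasp_force: 0.0
```

>>> play_rows(rows=[{"dp": [-0.464,0.555,0.105],"turn": [0.158,-0.125,0.526],"fingers": 0},{"dp": [-0.464,0.555,0.105],"turn": [0.158,-0.125,0.526],"fingers": 0},{"dp": [-0.464,0.555,0.105],"turn": [0.158,-0.125,0.526],"fingers": 0},{"dp": [-0.464,0.555,0.105],"turn": [0.158,-0.125,0.526],"fingers": 0},{"dp": [-0.464,0.555,0.105],"turn": [0.158,-0.125,0.526],"fingers": 0}])

```text
clock: 18.67
eef_pos: [594.1, -139.0, 225.3]
tcp_rot: [2.973, -0.076, 0.648]
contact_force: [0.6, -0.1, 0.5]
opening: 0.999
grasp_force: 0.0
```

>>> play_rows(rows=[{"dp": [-0.464,0.555,0.105],"turn": [0.158,-0.125,0.526],"fingers": 0},{"dp": [-0.464,0.555,0.105],"turn": [0.158,-0.125,0.526],"fingers": 0},{"dp": [-0.464,0.555,0.105],"turn": [0.158,-0.125,0.526],"fingers": 0},{"dp": [-0.464,0.555,0.105],"turn": [0.158,-0.125,0.526],"fingers": 0},{"dp": [-0.464,0.555,0.105],"turn": [0.158,-0.125,0.526],"fingers": 0}])

```text
clock: 19.08
eef_pos: [572.4, -282.4, 212.3]
tcp_rot: [3.074, -0.043, 0.366]
contact_force: [0.6, 1.1, 0.7]
opening: 1.001
grasp_force: 0.0
```

>>> play_rows(rows=[{"dp": [-0.464,0.555,0.105],"turn": [0.158,-0.125,0.526],"fingers": 0},{"dp": [-0.464,0.555,0.105],"turn": [0.158,-0.125,0.526],"fingers": 0},{"dp": [-0.464,0.555,0.105],"turn": [0.158,-0.125,0.526],"fingers": 0},{"dp": [-0.464,0.555,0.105],"turn": [0.158,-0.125,0.526],"fingers": 0},{"dp": [0,0,0],"turn": [0,0,0],"fingers": 0}])

```text
clock: 19.5
eef_pos: [524.6, -391.4, 196.1]
tcp_rot: [-3.138, 0.004, 0.141]
contact_force: [-0.7, 0.2, -0.1]
opening: 1.005
grasp_force: 0.0
```

>>> play_rows(rows=[{"dp": [0,0,0],"turn": [0,0,0],"fingers": 0},{"dp": [0,0,0],"turn": [0,0,0],"fingers": 0},{"dp": [0,0,0],"turn": [0,0,0],"fingers": 0}])

```text
clock: 19.75
eef_pos: [528.0, -386.0, 198.8]
tcp_rot: [-3.14, -0.001, 0.149]
contact_force: [-0.4, 0.7, -0.2]
opening: 1.003
grasp_force: 0.0
```

Run:
```python
from h import *
f=r.grab_frame("wrist");s=r.sense();print(s["eef_pos"],s["tcp_rot"])
im=f["pixels"];g=im.astype(int).mean(2)
P=[proj(f,[528+a*np.cos(.148)-b*np.sin(.148),-387.3+a*np.sin(.148)+b*np.cos(.148),60],True) for a,b in((55,22),(55,-22),(-55,-22),(-55,22))]
print("pred",np.round(P,1).tolist())
c=np.mean(P,0).astype(int)
for d in(-40,-20,0,35):print(c[1]+d,"from",c[0]-50,g[c[1]+d-1:c[1]+d+2,c[0]-50:c[0]+50].mean(0).round().astype(int).tolist())
for d in(-12,10):print("col",c[0]+d,"from",c[1]-85,g[c[1]-85:c[1]+85,c[0]+d-1:c[0]+d+2].mean(1).round().astype(int).tolist())
```

```text
[ 528.18193859 -385.87586153  199.19854146] [-3.13997939e+00 -9.83727524e-04  1.49580631e-01]
pred [[233.6, 122.5], [280.3, 122.6], [277.7, 230.2], [235.4, 230.1]]
136 from 206 [153, 151, 151, 141, 121, 103, 99, 99, 98, 100, 103, 103, 103, 102, 102, 100, 100, 101, 101, 102, 103, 101, 102, 103, 104, 101, 97, 98, 115, 129, 137, 138, 139, 138, 138, 140, 140, 139, 140, 141, 140, 139, 138, 136, 135, 134, 135, 137, 138, 142, 141, 140, 140, 141, 141, 142, 143, 142, 142, 142, 142, 142, 140, 142, 142, 140, 141, 142, 142, 144, 141, 139, 131, 129, 143, 151, 153, 154, 151, 154, 153, 151, 152, 153, 154, 153, 154, 155, 154, 154, 154, 155, 154, 156, 155, 156, 156, 154, 156, 154]
156 from 206 [153, 156, 148, 123, 105, 101, 103, 104, 105, 106, 105, 102, 103, 101, 98, 97, 98, 97, 99, 101, 101, 99, 96, 99, 95, 99, 107, 125, 140, 142, 144, 143, 144, 143, 144, 144, 142, 143, 145, 142, 144, 142, 144, 143, 144, 144, 143, 143, 142, 144, 142, 144, 140, 134, 126, 123, 127, 133, 139, 140, 143, 142, 142, 141, 142, 142, 141, 141, 141, 143, 141, 144, 146, 152, 155, 157, 154, 153, 155, 153, 153, 153, 152, 152, 152
[... 2074 characters left out ...]
2, 106, 99, 87, 69, 57, 60, 86, 119, 135, 142, 142, 140, 143, 143, 142, 142, 141, 143, 143, 143, 141, 142, 141, 142, 141, 141, 143, 142, 133, 111, 97, 95, 97, 100, 102, 113, 124, 136, 142, 143, 141, 142, 143, 143, 142, 145, 142, 141, 144, 142, 145, 142, 142, 144, 146, 144, 144, 146, 144, 145, 145, 142, 129, 113, 101, 108, 118, 131, 138, 142, 144, 142, 143, 141, 146, 144, 145, 144, 142, 144, 143, 143, 144, 144, 142, 143, 144, 146, 152, 158, 159, 152, 144, 142, 141, 141, 142, 143, 142, 143, 142, 142, 142, 141, 140, 142, 143, 142, 143, 142, 141, 141, 142, 147, 153, 155, 153, 156, 154, 154, 153, 156, 153, 152, 154, 154, 156, 156, 155, 146, 124, 93, 62, 34, 20, 19, 20, 15, 18, 16, 18, 19, 21, 15]
```

The arch top edges match prediction within about 1 px (v 123–230, u 234–279). Descending to grip.

>>> play_rows(rows=[{"dp": [0,0.02,0.7],"turn": [0,0,0],"fingers": 0},{"dp": [0,0.015,0.7],"turn": [0,0,0],"fingers": 0},{"dp": [0,0,0.7],"turn": [0,0,0],"fingers": 0},{"dp": [0,0,0.7],"turn": [0,0,0],"fingers": 0},{"dp": [0,0,0.7],"turn": [0,0,0],"fingers": 0}])

```text
clock: 20.22
eef_pos: [528.9, -387.0, 58.9]
tcp_rot: [-3.141, -0.002, 0.15]
contact_force: [0.5, 0.7, -0.5]
opening: 1.003
grasp_force: 0.0
```

>>> play_rows(rows=[{"dp": [0,0,0.7],"turn": [0,0,0],"fingers": 0},{"dp": [0,0,0],"turn": [0,0,0],"fingers": 0},{"dp": [0,0,0],"turn": [0,0,0],"fingers": 0},{"dp": [0,0,0],"turn": [0,0,0],"fingers": 0}])

```text
clock: 20.55
eef_pos: [529.4, -388.0, 33.2]
tcp_rot: [3.141, -0.003, 0.149]
contact_force: [0.8, -0.2, 0.8]
opening: 0.999
grasp_force: 0.0
```

Run:
```python
from h import *
f=r.grab_frame("wrist");s=r.sense();p=s["eef_pos"];R0=Ro.from_euler("xyz",s["tcp_rot"]);print(p,s["tcp_rot"],s["contact_force"])
g=f["pixels"].astype(int).mean(2)
for v in(160,180,220):
    L=g[v-1:v+2].mean(0).round().astype(int);print(v,L[185:220].tolist(),L[285:325].tolist())
print("pred far edge",proj(f,p+R0.apply([55,0,-29]),True));print("v110-180",g[110:180,250:256].mean(1).round().astype(int).tolist())
```

```text
[ 529.73681162 -388.4595678    33.85924506] [ 3.14056541 -0.00349691  0.14899767] [ 0.11890469 -0.67617103  0.13423356]
160 [93, 93, 93, 93, 92, 91, 93, 89, 89, 90, 92, 88, 90, 89, 86, 90, 102, 113, 122, 127, 127, 128, 127, 126, 127, 127, 127, 128, 126, 127, 128, 127, 127, 126, 129] [130, 129, 129, 130, 129, 130, 129, 130, 130, 128, 129, 128, 127, 128, 129, 129, 126, 128, 127, 123, 118, 111, 118, 132, 138, 140, 143, 142, 145, 146, 145, 145, 145, 146, 145, 144, 146, 144, 144, 146]
180 [94, 95, 94, 96, 94, 95, 95, 93, 96, 95, 96, 94, 94, 94, 89, 77, 76, 78, 78, 81, 81, 78, 80, 83, 81, 81, 81, 81, 81, 80, 81, 82, 89, 104, 123] [133, 132, 134, 131, 133, 129, 125, 126, 127, 130, 131, 130, 131, 134, 132, 133, 133, 131, 125, 119, 114, 123, 138, 145, 145, 144, 143, 142, 142, 143, 142, 143, 144, 145, 146, 145, 147, 145, 143, 145]
220 [93, 95, 96, 96, 96, 96, 96, 95, 95, 97, 96, 97, 95, 94, 94, 90, 86, 85, 83, 85, 84, 82, 83, 83, 83, 84, 82, 85, 84, 83, 84, 84, 84, 84, 82] [83, 81, 80, 83, 81, 83, 81, 80, 83, 84, 83, 83, 83, 81, 82, 82, 80, 84, 96, 116, 139, 145, 144, 143, 146, 143, 142, 142, 142, 142, 142, 140, 143, 142, 144, 143, 145, 144, 145, 145]
pred far edge (np.float64(258.2724789417234), np.float64(151.67266172438718))
v110-180 [143, 143, 143, 144, 142, 136, 122, 110, 106, 103, 99, 96, 93, 92, 92, 92, 90, 90, 92, 93, 94, 94, 93, 93, 94, 93, 89, 79, 63, 53, 50, 48, 50, 50, 51, 50, 52, 50, 50, 51, 50, 51, 50, 53, 65, 83, 101, 114, 123, 127, 130, 130, 131, 130, 130, 131, 131, 131, 130, 131, 131, 131, 130, 130, 131, 131, 130, 131, 132, 131]
```

>>> play_rows(rows=[{"dp": [-0.03,-0.02,0.05],"turn": [0,0,0],"fingers": 0.2},{"dp": [0,0,0],"turn": [0,0,0],"fingers": 0.4},{"dp": [0,0,0],"turn": [0,0,0],"fingers": 0.6},{"dp": [0,0,0],"turn": [0,0,0],"fingers": 1},{"dp": [0,0,0],"turn": [0,0,0],"fingers": 1}], force=55)

```text
clock: 21.02
eef_pos: [527.3, -387.5, 30.8]
tcp_rot: [-3.141, -0.002, 0.148]
contact_force: [-1.7, 1.8, 7.3]
opening: 0.507
grasp_force: 56.5
```

>>> play_rows(rows=[{"dp": [0,0,0],"turn": [0,0,0],"fingers": 1},{"dp": [0,0,0],"turn": [0,0,0],"fingers": 1},{"dp": [0,0,0],"turn": [0,0,0],"fingers": 1}])

```text
clock: 21.27
eef_pos: [527.3, -387.5, 30.8]
tcp_rot: [-3.141, -0.002, 0.148]
contact_force: [-1.0, 2.1, 6.1]
opening: 0.506
grasp_force: 56.5
```

Run:
```python
from h import *
f=r.grab_frame("wrist");s=r.sense();p=s["eef_pos"];R0=Ro.from_euler("xyz",s["tcp_rot"]);print(p,s["tcp_rot"],s["opening"])
g=f["pixels"].astype(int).mean(2);print("v145",g[145:170,250:256].mean(1).round().astype(int).tolist())
for v in(151,155,159):print(v,R0.inv().apply(onz(f,253,v,60,True)-p).round(1))
t=Tote();up=p+[0,0,170];a=t.w([-62,-43,140]);print(a)
plan(a,t.tool,24,(up,R0))
```

```text
[ 527.3121406  -387.54911031   30.81012034] [-3.14099151e+00 -2.15273841e-03  1.47950865e-01] 0.5070373095605086
v145 [55, 54, 54, 55, 59, 72, 90, 108, 121, 129, 137, 139, 138, 139, 140, 140, 140, 140, 139, 139, 139, 139, 140, 139, 140]
151 [ 55.4  -1.6 -29.1]
155 [ 53.8  -1.6 -29.1]
159 [ 52.2  -1.6 -29.1]
[509.67699191 141.76738888 206.26250488]
24 rows dp [0.41, -0.428, -0.08] turn [-0.158, 0.125, -0.526]
```

The arch is gripped, centred within 0.5 mm, with its underside 30.8 mm below the TCP. Lifting and carrying it to the middle compartment.

>>> play_rows(rows=[{"dp": [0,0,-0.4],"turn": [0,0,0],"fingers": 1},{"dp": [0,0,-0.95],"turn": [0,0,0],"fingers": 1},{"dp": [0,0,-0.95],"turn": [0,0,0],"fingers": 1},{"dp": [0,0,-0.95],"turn": [0,0,0],"fingers": 1},{"dp": [0,0,-0.95],"turn": [0,0,0],"fingers": 1}])

```text
clock: 21.73
eef_pos: [526.1, -387.2, 199.0]
tcp_rot: [-3.14, -0.0, 0.148]
contact_force: [0.6, -0.9, -5.1]
opening: 0.503
grasp_force: 57.5
```

>>> play_rows(rows=[{"dp": [0.41,-0.428,-0.08],"turn": [-0.158,0.125,-0.526],"fingers": 1},{"dp": [0.41,-0.428,-0.08],"turn": [-0.158,0.125,-0.526],"fingers": 1},{"dp": [0.41,-0.428,-0.08],"turn": [-0.158,0.125,-0.526],"fingers": 1},{"dp": [0.41,-0.428,-0.08],"turn": [-0.158,0.125,-0.526],"fingers": 1},{"dp": [0.41,-0.428,-0.08],"turn": [-0.158,0.125,-0.526],"fingers": 1}])

```text
clock: 22.15
eef_pos: [583.5, -282.7, 212.7]
tcp_rot: [3.051, -0.055, 0.429]
contact_force: [0.5, 0.3, -4.3]
opening: 0.505
grasp_force: 57.7
```

>>> play_rows(rows=[{"dp": [0.41,-0.428,-0.08],"turn": [-0.158,0.125,-0.526],"fingers": 1},{"dp": [0.41,-0.428,-0.08],"turn": [-0.158,0.125,-0.526],"fingers": 1},{"dp": [0.41,-0.428,-0.08],"turn": [-0.158,0.125,-0.526],"fingers": 1},{"dp": [0.41,-0.428,-0.08],"turn": [-0.158,0.125,-0.526],"fingers": 1},{"dp": [0.41,-0.428,-0.08],"turn": [-0.158,0.125,-0.526],"fingers": 1}])

```text
clock: 22.57
eef_pos: [608.4, -166.5, 222.8]
tcp_rot: [2.949, -0.081, 0.711]
contact_force: [-0.1, 1.0, -3.6]
opening: 0.507
grasp_force: 57.7
```

>>> play_rows(rows=[{"dp": [0.41,-0.428,-0.08],"turn": [-0.158,0.125,-0.526],"fingers": 1},{"dp": [0.41,-0.428,-0.08],"turn": [-0.158,0.125,-0.526],"fingers": 1},{"dp": [0.41,-0.428,-0.08],"turn": [-0.158,0.125,-0.526],"fingers": 1},{"dp": [0.41,-0.428,-0.08],"turn": [-0.158,0.125,-0.526],"fingers": 1},{"dp": [0.41,-0.428,-0.08],"turn": [-0.158,0.125,-0.526],"fingers": 1}])

```text
clock: 22.98
eef_pos: [600.1, -47.6, 225.1]
tcp_rot: [2.843, -0.077, 0.995]
contact_force: [0.7, 0.4, -4.0]
opening: 0.505
grasp_force: 57.7
```

>>> play_rows(rows=[{"dp": [0.41,-0.428,-0.08],"turn": [-0.158,0.125,-0.526],"fingers": 1},{"dp": [0.41,-0.428,-0.08],"turn": [-0.158,0.125,-0.526],"fingers": 1},{"dp": [0.41,-0.428,-0.08],"turn": [-0.158,0.125,-0.526],"fingers": 1},{"dp": [0.41,-0.428,-0.08],"turn": [-0.158,0.125,-0.526],"fingers": 1},{"dp": [0.41,-0.428,-0.08],"turn": [-0.158,0.125,-0.526],"fingers": 1}])

```text
clock: 23.4
eef_pos: [560.2, 64.2, 217.1]
tcp_rot: [2.742, -0.044, 1.277]
contact_force: [0.2, 0.3, -3.6]
opening: 0.508
grasp_force: 57.7
```

>>> play_rows(rows=[{"dp": [0.41,-0.428,-0.08],"turn": [-0.158,0.125,-0.526],"fingers": 1},{"dp": [0.41,-0.428,-0.08],"turn": [-0.158,0.125,-0.526],"fingers": 1},{"dp": [0.41,-0.428,-0.08],"turn": [-0.158,0.125,-0.526],"fingers": 1},{"dp": [0.41,-0.428,-0.08],"turn": [-0.158,0.125,-0.526],"fingers": 1},{"dp": [0,0,0],"turn": [0,0,0],"fingers": 1}])

```text
clock: 23.82
eef_pos: [505.4, 143.1, 200.7]
tcp_rot: [2.674, 0.003, 1.5]
contact_force: [0.1, -1.0, -4.1]
opening: 0.504
grasp_force: 57.7
```

>>> play_rows(rows=[{"dp": [0,0,0],"turn": [0,0,0],"fingers": 1},{"dp": [0,0,0],"turn": [0,0,0],"fingers": 1},{"dp": [0,0,0],"turn": [0,0,0],"fingers": 1}])

```text
clock: 24.07
eef_pos: [509.9, 141.7, 203.1]
tcp_rot: [2.671, 0.001, 1.495]
contact_force: [-0.7, 0.1, -4.0]
opening: 0.503
grasp_force: 57.7
```

Run:
```python
from h import *
t=Tote();s=r.sense();q=t.l(s["eef_pos"]);print(q,s["opening"],np.degrees((t.tool.inv()*Ro.from_euler("xyz",s["tcp_rot"])).as_rotvec()))
f=r.grab_frame("wrist");g=f["pixels"].astype(int).mean(2);print("v140",g[140:170,250:256].mean(1).round().astype(int).tolist())
print((t.onp(f,253,152,q[2]-30.8+60)-q).round(1))
# tote edges: wall y=-70 inner at x=60, end x=122
u,v=proj(f,t.w([60,-70,28]),True);print("y-70 pred",u,v,g[int(v)-1:int(v)+2,int(u)-15:int(u)+15].mean(0).round().astype(int).tolist(),int(u)-15)
a=t.w([-62,-43,76]);plan(a,t.tool,4);plan(t.w([-62,-43,35]),t.tool,4,(a,t.tool))
```

```text
[-62.09598271 -41.72743791 137.04369249] 0.5034438414972477 [ 0.02415939 -0.05131311  0.0316232 ]
v140 [76, 75, 75, 75, 77, 76, 77, 75, 76, 78, 87, 97, 103, 104, 105, 105, 106, 104, 105, 105, 105, 105, 105, 105, 104, 105, 104, 104, 106, 105]
[55.3 -0.3 29.2]
y-70 pred 287.30818799982643 46.435432575599066 [103, 97, 90, 84, 82, 76, 71, 65, 61, 64, 64, 59, 50, 36, 36, 55, 79, 92, 96, 104, 133, 166, 180, 179, 181, 179, 181, 181, 181, 183] 272
4 rows dp [0.002, 0.008, 0.381] turn [-0.001, 0.002, -0.002]
4 rows dp [0.0, 0.0, 0.256] turn [0.0, 0.0, 0.0]
```

>>> play_rows(rows=[{"dp": [0,0.008,0.38],"turn": [0,0,0],"fingers": 1},{"dp": [0,0.008,0.38],"turn": [0,0,0],"fingers": 1},{"dp": [0,0.008,0.38],"turn": [0,0,0],"fingers": 1},{"dp": [0,0.008,0.38],"turn": [0,0,0],"fingers": 1},{"dp": [0,0,0],"turn": [0,0,0],"fingers": 1}])

```text
clock: 24.53
eef_pos: [538.3, 138.7, 147.0]
tcp_rot: [2.674, 0.002, 1.494]
contact_force: [-0.3, -0.5, -4.4]
opening: 0.503
grasp_force: 57.5
```

>>> play_rows(rows=[{"dp": [0,0,0],"turn": [0,0,0],"fingers": 1},{"dp": [0,0,0],"turn": [0,0,0],"fingers": 1},{"dp": [0,0,0],"turn": [0,0,0],"fingers": 1}])

```text
clock: 24.78
eef_pos: [538.2, 139.8, 150.0]
tcp_rot: [2.67, 0.0, 1.496]
contact_force: [0.0, 0.5, -3.5]
opening: 0.506
grasp_force: 57.5
```

Run:
```python
from h import *
t=Tote();s=r.sense();print(t.l(s["eef_pos"]));plan(t.w([-62,-43,35.5]),t.tool,4)
f=r.grab_frame("wrist");g=f["pixels"].astype(int).mean(2)
u,v=proj(f,t.w([0,-43,28]),True);print("divider x0(-2?) pred",u,v,g[int(v)-25:int(v)+25,int(u)-2:int(u)+3].mean(1).round().astype(int).tolist(),int(v)-25)
for x in(-2,2,0):print(x,proj(f,t.w([x,-43,28]),True)[1])
```

```text
[-61.84030916 -42.8902798   76.88049884]
4 rows dp [-0.001, 0.001, 0.259] turn [0.001, 0.001, 0.0]
divider x0(-2?) pred 253.074539527221 121.48505788533731 [68, 62, 54, 63, 69, 72, 71, 71, 69, 72, 71, 71, 71, 72, 70, 70, 70, 71, 71, 68, 59, 55, 63, 69, 71, 71, 71, 72, 70, 71, 72, 70, 70, 72, 70, 72, 70, 70, 74, 80, 81, 83, 84, 83, 83, 85, 82, 83, 84, 84] 96
-2 124.58735365449806
2 118.37845253620806
0 121.48505788533731
```

>>> play_rows(rows=[{"dp": [0,0,0.26],"turn": [0,0,0],"fingers": 1},{"dp": [0,0,0.26],"turn": [0,0,0],"fingers": 1},{"dp": [0,0,0.26],"turn": [0,0,0],"fingers": 1},{"dp": [0,0,0.24],"turn": [0,0,0],"fingers": 1},{"dp": [0,0,0],"turn": [0,0,0],"fingers": 1}])

```text
clock: 25.25
eef_pos: [556.4, 138.4, 112.2]
tcp_rot: [2.671, 0.001, 1.496]
contact_force: [-0.3, -0.3, -4.1]
opening: 0.506
grasp_force: 57.5
```

>>> play_rows(rows=[{"dp": [0,0,0],"turn": [0,0,0],"fingers": 1},{"dp": [0,0,0],"turn": [0,0,0],"fingers": 1},{"dp": [0,0,0],"turn": [0,0,0],"fingers": 1}])

```text
clock: 25.5
eef_pos: [556.5, 138.6, 113.6]
tcp_rot: [2.67, 0.0, 1.496]
contact_force: [-0.5, -0.3, -2.8]
opening: 0.508
grasp_force: 57.5
```

Run:
```python
from h import *
t=Tote();s=r.sense();print(t.l(s["eef_pos"]),s["contact_force"])
```

```text
[-61.60011187 -42.72077337  36.13567239] [-0.52096849 -0.34849035 -2.7765424 ]
```

5.3 mm left to the floor.

>>> play_rows(rows=[{"dp": [0,0,0.05],"turn": [0,0,0],"fingers": 1},{"dp": [0,0,0.05],"turn": [0,0,0],"fingers": 1},{"dp": [0,0,0],"turn": [0,0,0],"fingers": 1},{"dp": [0,0,0],"turn": [0,0,0],"fingers": 1}])

```text
clock: 25.83
eef_pos: [558.1, 138.3, 109.1]
tcp_rot: [2.671, 0.001, 1.496]
contact_force: [0.4, -0.6, -3.7]
opening: 0.504
grasp_force: 57.6
```

>>> play_rows(rows=[{"dp": [0,0,0.02],"turn": [0,0,0],"fingers": 1},{"dp": [0,0,0],"turn": [0,0,0],"fingers": 1},{"dp": [0,0,0],"turn": [0,0,0],"fingers": 1}])

```text
clock: 26.08
eef_pos: [558.3, 138.2, 108.8]
tcp_rot: [2.671, 0.001, 1.496]
contact_force: [-6.3, 0.9, 4.9]
opening: 0.505
grasp_force: 58.9
```

Contact is felt. Releasing and retreating.

>>> play_rows(rows=[{"dp": [0,0,0.008],"turn": [0,0,0],"fingers": 0.48},{"dp": [0,0,0],"turn": [0,0,0],"fingers": 0.44},{"dp": [0,0,0],"turn": [0,0,0],"fingers": 0.4},{"dp": [0,0,0],"turn": [0,0,0],"fingers": 0.35},{"dp": [0,0,0],"turn": [0,0,0],"fingers": 0.3}])

```text
clock: 26.5
eef_pos: [559.0, 138.4, 108.4]
tcp_rot: [2.67, 0.001, 1.496]
contact_force: [-0.1, 0.3, -0.3]
opening: 0.705
grasp_force: 0.0
```

>>> play_rows(rows=[{"dp": [0,0,-0.2],"turn": [0,0,0],"fingers": 0.3},{"dp": [0,0,-0.6],"turn": [0,0,0],"fingers": 0.2},{"dp": [0,0,-0.9],"turn": [0,0,0],"fingers": 0},{"dp": [0,0,-0.9],"turn": [0,0,0],"fingers": 0},{"dp": [0,0,-0.9],"turn": [0,0,0],"fingers": 0}])

```text
clock: 26.92
eef_pos: [494.3, 143.2, 233.9]
tcp_rot: [2.672, 0.001, 1.496]
contact_force: [0.7, 0.6, 0.0]
opening: 1.001
grasp_force: 0.0
```

>>> play_rows(rows=[{"dp": [0.6,-0.6,0],"turn": [0,0,0],"fingers": 0},{"dp": [0.6,-0.6,0],"turn": [0,0,0],"fingers": 0},{"dp": [0,0,0],"turn": [0,0,0],"fingers": 0},{"dp": [0,0,0],"turn": [0,0,0],"fingers": 0},{"dp": [0,0,0],"turn": [0,0,0],"fingers": 0}])

```text
clock: 27.33
eef_pos: [456.4, 194.4, 211.3]
tcp_rot: [2.671, 0.001, 1.497]
contact_force: [0.4, -0.3, 0.3]
opening: 0.997
grasp_force: 0.0
```

Run:
```python
from h import *
t=Tote();f=r.grab_frame("wrist");s=r.sense();print(t.l(s["eef_pos"]),s["contact_force"],s["clock"])
g=f["pixels"].astype(int).mean(2)
for n,xc,yc,L in(("long",42,43,150),("arch",-62,-43,110),("short",-82,43,70)):
    m=np.zeros(g.shape,np.uint8)
    Q=np.array([proj(f,t.w([xc+a*L/2,yc+b*22,60]),True) for a,b in((1,1),(1,-1),(-1,-1),(-1,1))])
    print(n,"pred",Q.round(0).tolist())
    if n=="arch" or n=="long": xs=xc+ (20 if n=="long" else 30)
    else: xs=xc+20
    u0,v0=proj(f,t.w([xs,yc+32,60]),True);u1,v1=proj(f,t.w([xs,yc-32,60]),True)
    k=np.linspace(0,1,65);print("  y-profile +32..-32:",cv2.remap(g.astype(np.float32),(u0+(u1-u0)*k).astype(np.float32)[None],(v0+(v1-v0)*k).astype(np.float32)[None],1)[0].round().astype(int).tolist())
    u0,v0=proj(f,t.w([xc+L/2+10,yc-8,60]),True);u1,v1=proj(f,t.w([xc+L/2-10,yc-8,60]),True)
    k=np.linspace(0,1,21);print("  +x end +10..-10:",cv2.remap(g.astype(np.float32),(u0+(u1-u0)*k).astype(np.float32)[None],(v0+(v1-v0)*k).astype(np.float32)[None],1)[0].round().astype(int).tolist())
```

```text
[-13.9382111    5.20025528 170.25233573] [ 0.05826147 -0.12887562  0.05233103] 27.3833
long pred [[183.0, 39.0], [235.0, 37.0], [236.0, 208.0], [189.0, 207.0]]
  y-profile +32..-32: [159, 156, 139, 99, 90, 105, 109, 95, 75, 57, 65, 95, 122, 134, 136, 139, 129, 103, 77, 55, 51, 61, 81, 116, 132, 137, 139, 137, 137, 139, 138, 138, 139, 139, 138, 139, 137, 130, 120, 112, 101, 89, 87, 98, 117, 129, 137, 139, 141, 141, 140, 141, 134, 116, 88, 71, 64, 56, 53, 57, 64, 77, 83, 79, 73]
  +x end +10..-10: [101, 99, 98, 97, 98, 99, 98, 91, 75, 68, 78, 84, 87, 87, 87, 86, 86, 85, 86, 86, 87]
arch pred [[283.0, 180.0], [332.0, 180.0], [321.0, 283.0], [279.0, 284.0]]
  y-profile +32..-32: [47, 49, 49, 50, 50, 53, 47, 44, 43, 61, 92, 125, 140, 140, 140, 139, 139, 143, 141, 141, 142, 141, 141, 141, 142, 141, 142, 142, 143, 143, 142, 142, 143, 144, 143, 142, 136, 126, 112, 101, 101, 104, 105, 107, 108, 114, 128, 137, 140, 141, 143, 142, 140, 140, 142, 147, 154, 157, 157, 157, 158, 158, 158, 157, 153]
  +x end +10..-10: [62, 62, 64, 65, 63, 62, 65, 65, 65, 88, 116, 134, 140, 142, 142, 142, 142, 143, 141, 142, 143]
short pred [[190.0, 221.0], [237.0, 222.0], [238.0, 284.0], [196.0, 283.0]]
  y-profile +32..-32: [155, 149, 126, 100, 100, 112, 109, 86, 77, 71, 76, 101, 125, 141, 144, 144, 144, 144, 144, 145, 145, 145, 144, 145, 144, 145, 141, 144, 143, 136, 135, 133, 135, 140, 143, 142, 125, 93, 72, 77, 88, 90, 92, 104, 124, 139, 143, 146, 145, 143, 143, 143, 136, 115, 87, 71, 61, 50, 50, 57, 72, 83, 85, 81, 77]
  +x end +10..-10: [65, 65, 64, 65, 63, 65, 64, 63, 64, 68, 72, 89, 108, 123, 135, 140, 142, 141, 142, 144, 144]
```

All three top faces sit where fully seated blocks should be, within 1–2 mm, and the gripper is clear. Handing in.

```bash
python3 -c "
from rig import r
print(r.sign_off())"
```

```text
the job is handed in; nothing more can be done
None
```

I filed all three samples in the order asked and handed the job in at about 27 s. The last wrist-camera measurement put each one within 1–2 mm of standing flat in its own compartment, though the hand-in returned no verdict.

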